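Post-cure the printed jaw models behind a gravity-latched gate

ROBOT

A 6-joint arm with a two-finger parallel gripper is mounted at the origin on the work surface. World frame = base frame: x ahead of the robot, y to its left, z up, the work surface at z = 0. Lengths are in m, angles in rad, forces in N, time in s.
With the tool pointing down it reaches from about 0.25 to 0.775 m from the base axis. Payload 4 kg.
Tool frame: the origin (TCP) lies at the very end of the fingers, on their centre line; the grasp point (between the pads) lies 19 mm behind it (robot.pinch_z is the distance from the TCP to the grasp point, in m); x points along the fingers, y is the direction in which the jaws open and shut, and the axes are right-handed (so a half turn about x gives the same grasp; the last joint's range is limited). The gripper opens to 94 mm and grips with 3 to 60 N. Pads are 16 mm wide; open, the fingers measure 119 mm over their backs; the gripper's body (75 mm by 177 mm) begins 78 mm behind the grasp point.
Start: joints at [1.095, 0.087, 1.371, -0, 1.684, -0.103], TCP at [0.2, 0.512, 0.206] pointing down, gripper open.
Joint ranges: [-3.1, 3.1], [-0.76, 2.03], [0.27, 2.55], [-1.08, 4.22], [0.17, 2.65], [-2.57, 2.57]. Speed limits (rad/s): [2.79, 2.79, 3.14, 3.14, 3.14, 3.14].

INTERFACE

Orientations are given as [roll, pitch, yaw] about the fixed x, y, z axes, in that order (R = Rz(yaw) Ry(pitch) Rx(roll)).
In Python, from station import robot gives the robot as it stands. The module is installed in compiled form; this text tells all that it offers.
- The arm moves only by the shell command python3 -m pendant 'ROWS' [OPENING] [FORCE]. ROWS is JSON, a list of rows, each an object with "translation": the shift along the tool's x, y, z in units of 40 mm (1.0 is 40 mm), a list of three; "spin": the turn about the tool's x in units of 10 degrees (1.0 is 10 degrees). A call has 1 to 12 rows; each row shifts and turns the commanded pose from where the row before left it, along the tool's axes as they then stand; what a row does not reach is not made up. A row lasts 1/8 s, in which the tool goes at most 62.5 mm and 10.7 degrees, less where a joint would pass 70% of its speed; a pose out of reach is approached as far as the arm can. A call is refused whole if a number of a shift passes 1 or a number of a turn 1, either way. A call with a gripper value outside its range is refused whole. OPENING is the opening, from -1 (shut) to 1 (fully open), set as the call begins (- or left out, the last holds). The fingers move at their own pace and stop on an object; FORCE is the grip in N (left out, the last holds). Time passes only in rows, so rows that do not move let the fingers close. It gives the time, the measured TCP pose, the force and the opening at its end, in the units of the state.
- robot.state(): the state, without advancing time (a new reading comes with each control period).
- robot.snapshot(name): name is "scene" or "top" or "wrist"; returns the picture (480x640x3 uint8, red, green, blue); there is no depth.
- robot.get_calibration(name): a dict with "fx", "fy", "cx", "cy" (pixels), "k1" (the pictures are not rectified: a ray, as slopes to the right and down, at radius r is drawn at 1 + k1 r^2 times it, then the intrinsics apply), "cam_to_world" (4x4, takes a point from camera to world coordinates). Camera axes: x right, y up, looking along -z (the intrinsics and any distortion apply to the point x, -y, -z); pixel columns grow to the right and rows downward; lengths in m; the calibration is good to about 2 mm. A picture is of the moment at which its call begins: read the wrist's pose just before it. get_calibration takes no time and is no camera call; for the wrist camera it gives the pose at the moment of the call.
- robot.finish_job(): hands the job in, once; it reports no verdict.
Trained networks look in the newest picture that a camera, given by its name, has taken for a name from the list of things; names that differ only in an ending like _2 or _b are one class to them, and where a whole thing is asked for, a point or a joint stands for the part that bears it (a point fixed in the world has none). Each returns a list of dicts, best first, with "conf" (0 to 1); they miss things now and then, are a little off and sometimes report something else, mostly with a low value. They report only what shows in the picture. A call takes as long as a camera call. They do not tell look-alikes from the thing itself.
- robot.spot_in(camera, target): "xyz" ([x, y, z] in m, in world coordinates, good to about 4 mm: the middle of the surface that is visible of it).
The state is a dict: "t": time; "joint_pos": joint angles; "joint_velocities": joint speeds; "joint_torque": joint torques, N m; "tcp_pos": TCP position; "tool_rot": TCP orientation; "wrist_force": force on the tool from outside, world axes, zero at the start; "torque": the same for the moment, N m; "width": finger opening in m.
Only numpy, scipy, OpenCV 4.12 (cv2) and the standard library are available. Lean on these libraries where they do the work, as an engineer would, in place of code of your own. Each camera call takes 0.05 s, during which the arm holds its last target.

TASK

Cure all the amber jaw models: lift the yellow latch bar over its catch by the red ball, swing the gate wide open and let the bar drop, draw the tray right out, and stand every amber model upright on the tray floor, wholly inside the rim. Push the tray in until you feel it meet its stop, swing the gate shut with the bar lifted and let the bar drop behind the catch; only then slide the lamp dimmer level with the green pointer. Leave the grey finished models, the small jar and the cup where they are.

Things in the scene. Friction and masses are not known exactly. Their poses are not given: they have to be found in the camera images.
- cure_box: Fixed white light-curing box. Origin on the bench in the middle of the gateway; x points into the box, y to the gate's hinge side. A hood 236 wide, 88 high begins 85 inside the gateway; before it an open-topped forecourt between walls 50 high. Gate posts at y = +118 (83 high) and -124 (64 high, with the red catch up to 89).
- gate (a joint): The amber gate, 200 long, 70 high, in rad: 0 closed, grows as its free end swings out of the box towards the robot, 1.7 at its stop. Turns clockwise seen from above. Light hinge friction: stays where it is left. It closes against a stop at 0.
- gate_hinge (a point): Point on the gate's upright hinge line, 114 above the bench (the latch ball's resting height). Seen from the closed gate, the latch ball is 195 along -y of the curing box.
- latch_bar (a joint): Yellow gravity latch bar on top of the gate, rad: 0 level (down), grows as its free end is lifted, to 0.7; falls by its own weight. Pivot: on the gate, 85 from the ball towards the hinge, 35 below it. Closed and down, its end lies behind the red catch, which has no ramp: the bar must be above 0.16 to pass it, either way, while the gate is between 0.02 and 0.2 rad.
- latch_ball (a point): Centre of the red ball, 24 across, standing on the bar near its free end, 114 above the bench when the bar is down (bar top at 86, stem 10 thick between). Lift the bar and swing the gate by it; it is the only handle.
- sled (a joint): The aluminium tray on its track, in m: 0 fully home against a hidden stop inside the hood, 0.17 at its stop fully drawn out through the gateway towards the robot (-x of the box). About 1.5 N friction; stays where it is left.
- tray_floor (a point): Centre of the tray's inner floor, at floor level (12 above the bench); axes as the curing box. Inside 125 (x) by 155 (y); its rim stands 11 above the floor.
- tray_grip (a point): On the tray's black upright grip post, 16 across, 12 below its top (top 66 above the bench); it stands 95 in front of the tray's centre and moves with the tray.
- dimmer (a joint): The lamp dimmer's slider, in m along its track: 0 to 0.12. About 1.2 N friction.
- dimmer_top (a point): Top centre of the dimmer's black grip, 54 above the bench: 28 wide (own x) x 20 long (own y, the track's direction, in which the joint grows) x 40 high, above a 14 high base 40 wide.
- mark_tip (a point): Tip of the fixed green T-shaped pointer beside the dimmer track, 8 above the bench; its y runs along the track like the grip's. The dimmer is set when grip centre and pointer stand at the same y.
- amber1_mid (a point): A small printed jaw-section model: block 48 long (own x) x 30 wide (own y) x 30 high with a row of teeth (22 wide) on top, 38 high in all; grip it across the 30. Amber resin, uncured: 40 to 85 g. Site at its centre, 19 above its underside. May be absent.
- amber2_mid (a point): A small printed jaw-section model: block 48 long (own x) x 30 wide (own y) x 30 high with a row of teeth (22 wide) on top, 38 high in all; grip it across the 30. Amber resin, uncured: 40 to 85 g. Site at its centre, 19 above its underside. May be absent.
- amber3_mid (a point): A small printed jaw-section model: block 48 long (own x) x 30 wide (own y) x 30 high with a row of teeth (22 wide) on top, 38 high in all; grip it across the 30. Amber resin, uncured: 40 to 85 g. Site at its centre, 19 above its underside. May be absent.
- amber4_mid (a point): A small printed jaw-section model: block 48 long (own x) x 30 wide (own y) x 30 high with a row of teeth (22 wide) on top, 38 high in all; grip it across the 30. Amber resin, uncured: 40 to 85 g. Site at its centre, 19 above its underside. May be absent.
- grey1_mid (a point): A small printed jaw-section model: block 48 long (own x) x 30 wide (own y) x 30 high with a row of teeth (22 wide) on top, 38 high in all; grip it across the 30. Grey, a finished one: not to be touched. Site at its centre, 19 above its underside.
- grey2_mid (a point): A small printed jaw-section model: block 48 long (own x) x 30 wide (own y) x 30 high with a row of teeth (22 wide) on top, 38 high in all; grip it across the 30. Grey, a finished one: not to be touched. Site at its centre, 19 above its underside.
- resin_jar: Bystander: Small amber jar with a black cap, 48 across, 50 high; origin under its centre. Leave it where it is.
- cup: Bystander: White plastic cup, 66 across, 70 high; origin under its centre. Leave it where it is.
There are look-alikes about, which are no part of the job. Leave any blue or purple look-alike of the part that bears amber4_mid alone.

How it is judged:
By the outcome, as a careful person would: the job done as asked, in the order asked, and still so for the second after the job is handed in, with the robot touching nothing.
Of amber1, amber2, amber3, amber4 only 3 to 4 are there at a start; the rules pass over those that are not, and their reading is None.
At some moment in a run one of amber1, amber2, amber3, amber4 may be knocked a few centimetres aside while the robot is not near it.
Once in a run the grip may slacken for a moment while it holds something.
It also fails if it takes over 210 s, if anything falls off the work surface, if the arm or the gripper's body presses on something with over 40 N, if the wrist force passes 120 N, or if a joint passes its speed limit or range.

## Working session

There is one attempt and no reset: what is moved stays moved. The work goes in short steps, Python scripts to look and compute and a shell command to move; the robot and the scene stay as the last step left them, time stands still between calls to the robot, and variables do not carry over. Pictures are saved under pics/ and viewed, and the job is handed in when it is done.

```bash
mkdir -p pics; ls; python3 - <<'E'
from station import robot
import cv2
print(robot.state())
for n in ("scene","top","wrist"):
    cv2.imwrite(f"pics/{n}0.png",robot.snapshot(n)[:,:,::-1])
    c=robot.get_calibration(n);print(n,c)
E
```

```text
pics
{'t': 0.0, 'joint_pos': array([ 1.09491296e+00,  8.79627973e-02,  1.37222710e+00,  1.01212959e-05,
        1.68360840e+00, -1.03048462e-01]), 'joint_velocities': array([ 5.07002915e-04, -3.93853954e-04, -6.70828522e-04,  6.83915180e-05,
       -9.42186897e-04,  1.81581671e-03]), 'joint_torque': array([ 1.65350044e-03, -3.40170157e+01, -3.02434766e+01,  7.18126190e-02,
        3.28050368e-02, -1.50025194e-04]), 'tcp_pos': array([0.20006525, 0.51173761, 0.20431371]), 'tool_rot': array([-1.67840554,  1.56859066, -2.05123932]), 'wrist_force': array([0.41313154, 0.56764766, 0.07226768]), 'torque': array([0.01740728, 0.00203246, 0.0133045 ]), 'width': 0.09397810985204277}
scene {'fx': 602.5775736240068, 'fy': 602.5775736240068, 'cx': 312.8494713224697, 'cy': 245.81583829489742, 'k1': -0.06497778320972825, 'cam_to_world': array([[ 0.10348115, -0.55386192,  0.82615291,  1.61609514],
       [ 0.99458898,  0.04994845, -0.09109291, -0.11597799],
       [ 0.00918784,  0.83110898,  0.55603368,  0.83224825],
       [ 0.        ,  0.        ,  0.        ,  1.        ]])}
top {'fx': 513.8060401519666, 'fy': 513.8060401519666, 'cx': 330.31372056549736, 'cy': 236.9605218130745, 'k1': 0.030745215039341408, 'cam_to_world': array([[ 0.0274262 ,  0.98306698, -0.18118252,  0.25532276],
       [-0.99949663,  0.02985995,  0.01071811, -0.00713166],
       [ 0.01594672,  0.18079736,  0.98339108,  1.39671347],
       [ 0.        ,  0.        ,  0.        ,  1.        ]])}
wrist {'fx': 418.03151680715865, 'fy': 418.03151680715865, 'cx': 318.4980198616875, 'cy': 229.4734451097121, 'k1': -0.08325724242019815, 'cam_to_world': array([[ 0.36298739, -0.89930146, -0.24392013,  0.12929194],
       [ 0.93179178,  0.34975015,  0.0971541 ,  0.54001504],
       [-0.00205972, -0.26254849,  0.9649166 ,  0.3847818 ],
       [ 0.        ,  0.        ,  0.        ,  1.        ]])}
```

View pics/scene0.png

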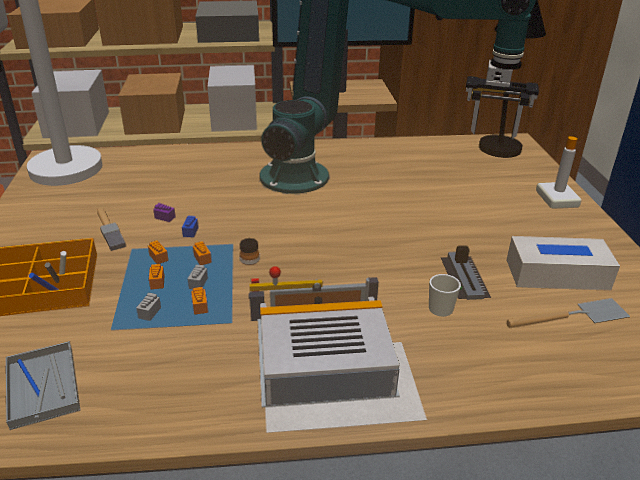

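View pics/top0.png

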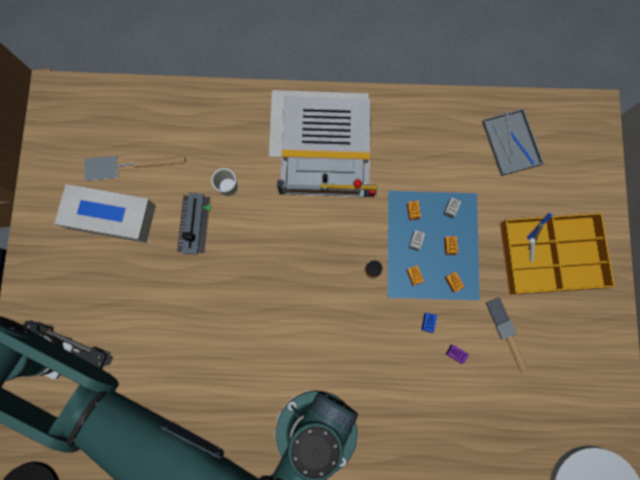

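```bash
python3 - <<'E'
from station import robot
import numpy as np
for cam in("top","scene"):
    robot.snapshot(cam)
    for n in ["cure_box","latch_ball","gate_hinge","tray_grip","tray_floor","dimmer_top","mark_tip","amber1_mid","grey1_mid","resin_jar","cup"]:
        print(cam,n,[(np.round(d["xyz"],3).tolist(),round(d["conf"],2)) for d in robot.spot_in(cam,n)])
print(robot.state()["t"])
E
```

```text
top cure_box [([0.739, -0.005, 0.081], 0.72)]
top latch_ball [([0.634, -0.078, 0.087], 0.81)]
top gate_hinge [([0.633, -0.018, 0.07], 0.71)]
top tray_grip [([0.716, -0.002, 0.015], 0.85)]
top tray_floor [([0.713, -0.003, 0.014], 0.77)]
top dimmer_top [([0.716, -0.006, 0.011], 0.53), ([0.495, 0.354, 0.052], 0.43)]
top mark_tip [([0.632, -0.07, 0.086], 0.57), ([0.713, -0.007, 0.012], 0.19)]
top amber1_mid [([0.41, -0.25, 0.028], 0.49), ([0.633, -0.016, 0.069], 0.32)]
top grey1_mid [([0.602, -0.351, 0.032], 0.57)]
top resin_jar [([0.426, -0.139, 0.052], 0.61), ([0.588, -0.25, 0.029], 0.26)]
top cup [([0.652, 0.267, 0.036], 0.71), ([0.713, -0.006, 0.011], 0.21)]
scene cure_box [([0.815, -0.011, 0.084], 0.57)]
scene latch_ball [([0.64, -0.077, 0.087], 0.87)]
scene gate_hinge [([0.637, -0.022, 0.06], 0.88), ([0.64, -0.078, 0.085], 0.69)]
scene tray_grip [([0.67, -0.004, 0.062], 0.58), ([0.64, -0.078, 0.087], 0.48)]
scene tray_floor [([0.503, 0.357, 0.04], 0.5)]
scene dimmer_top [([0.506, 0.355, 0.041], 0.52), ([0.662, 0.27, 0.048], 0.41), ([0.638, -0.026, 0.064], 0.21)]
scene mark_tip [([0.428, -0.252, 0.03], 0.29)]
scene amber1_mid [([0.426, -0.251, 0.033], 0.58)]
scene grey1_mid [([0.617, -0.353, 0.025], 0.87)]
scene resin_jar [([0.44, -0.141, 0.035], 0.88)]
scene cup [([0.658, 0.266, 0.048], 0.94)]
1.35
```

```bash
cat > h.py <<'E'
import numpy as np, cv2
from station import robot
from scipy.spatial.transform import Rotation as Ro
def px2w(cal,u,v,z):
    c=cal; P=np.array([[[u,v]]],float)
    K=np.array([[c['fx'],0,c['cx']],[0,c['fy'],c['cy']],[0,0,1]])
    n=cv2.undistortPoints(P,K,np.array([c['k1'],0,0,0.]))[0,0]
    T=c['cam_to_world']; d=T[:3,:3]@np.array([n[0],-n[1],-1]); o=T[:3,3]
    return o+d*(z-o[2])/d[2]
def w2px(cal,p):
    T=cal['cam_to_world'];q=T[:3,:3].T@(np.array(p)-T[:3,3]); x,y=q[0]/-q[2],-q[1]/-q[2]
    s=1+cal['k1']*(x*x+y*y); return cal['fx']*x*s+cal['cx'],cal['fy']*y*s+cal['cy']
def R(): return Ro.from_euler('xyz',robot.state()['tool_rot']).as_matrix()
def mv(target,yaw=None):
    """rows units from present TCP to target world; yaw = world heading (deg) of tool y axis wanted"""
    s=robot.state();M=R(); d=np.array(target)-s['tcp_pos']
    print('t',round(s['t'],2),'tcp',s['tcp_pos'].round(4),'F',s['wrist_force'].round(1),'w',round(s['width'],4))
    print('tool axes y',M[:,1].round(3),'z',M[:,2].round(3),'x',M[:,0].round(3))
    print('units',(M.T@d/0.04).round(3))
    if yaw is not None:
        a=np.degrees(np.arctan2(M[1,1],M[0,1])); e=(yaw-a+90)%180-90
        print('spin units', round(-e/10,3),'heading',round(a,1))
        M2=Ro.from_rotvec(M[:,0]*np.radians(-e)).as_matrix()@M
        print('units after spin',(M2.T@d/0.04).round(3))
def crop(name,fn,u0,u1,v0,v1,k):
    im=robot.snapshot(name); cv2.imwrite(fn,cv2.resize(im[v0:v1,u0:u1,::-1],None,fx=k,fy=k,interpolation=cv2.INTER_CUBIC)); return im
E
python3 - <<'E'
from h import *
im=crop("top","pics/a1.png",260,500,80,310,2.5)
crop("top","pics/a2.png",160,260,150,270,5)
mv([0.5,0,.3],0)
E
```

```text
t 1.45 tcp [0.2003 0.5122 0.2055] F [-0.1  0.1 -0.1] w 0.0942
tool axes y [0.364 0.931 0.   ] z [ 0.931 -0.364 -0.   ] x [-0.  0. -1.]
units [-2.363 -9.198 11.641]
spin units 6.864 heading 68.6
units after spin [-2.363  7.492 12.806]
```

View pics/a1.png

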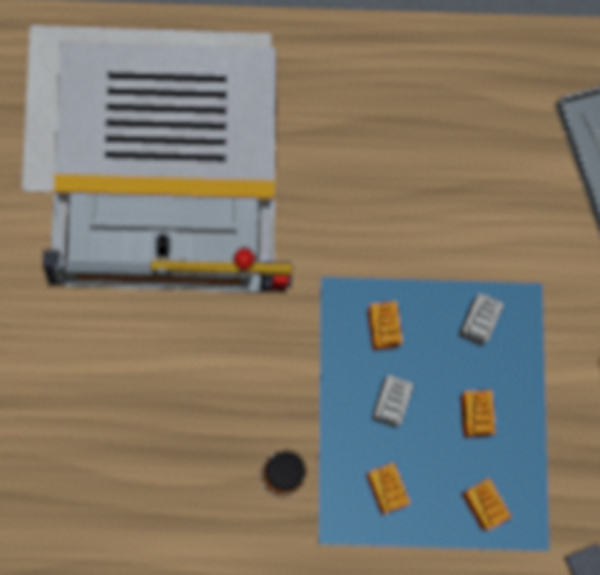

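View pics/a2.png

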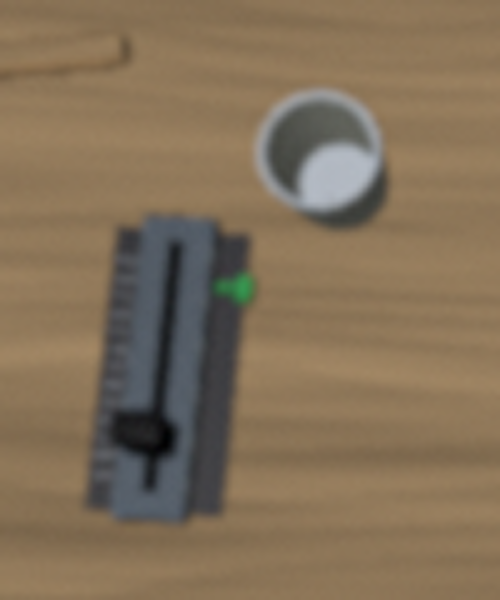

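```bash
python3 - <<'E'
from h import *
c=robot.get_calibration("top")
f=lambda a,b:(a/2.5+260,b/2.5+80)
for n,a,b,z in [("ball",244,258,.114),("post+",50,258,.083),("catch",282,280,.089),("grip",163,243,.066),("hoodL",55,190,.088),("hoodR",275,190,.088),
  ("am1",386,324,.038),("am2",479,412,.038),("am3",389,488,.038),("am4",487,503,.038),("g1",482,318,.038),("g2",394,400,.038),("jar",285,470,.05)]:
    print(n,px2w(c,*f(a,b),z).round(3))
g=lambda a,b:(a/5+160,b/5+150)
for n,a,b,z in [("dim",144,430,.054),("mark",218,287,.008),("track0",152,488,.014),("track1",178,245,.014)]: print(n,px2w(c,*g(a,b),z).round(4))
mv([0.52,-0.06,.26],0)
E
```

```text
ball [ 0.635 -0.088  0.114]
post+ [0.638 0.116 0.083]
catch [ 0.62  -0.13   0.089]
grip [ 0.663 -0.003  0.066]
hoodL [0.711 0.113 0.088]
hoodR [ 0.719 -0.121  0.088]
am1 [ 0.588 -0.249  0.038]
am2 [ 0.494 -0.348  0.038]
am3 [ 0.409 -0.251  0.038]
am4 [ 0.396 -0.355  0.038]
g1 [ 0.598 -0.353  0.038]
g2 [ 0.504 -0.257  0.038]
jar [ 0.424 -0.139  0.05 ]
dim [0.4939 0.3518 0.054 ]
mark [0.5835 0.3298 0.008 ]
track0 [0.4693 0.3558 0.014 ]
track1 [0.6051 0.3519 0.014 ]
t 1.45 tcp [0.2003 0.5122 0.2055] F [-0.1  0.1 -0.1] w 0.0942
tool axes y [0.364 0.931 0.   ] z [ 0.931 -0.364 -0.   ] x [-0.  0. -1.]
units [ -1.363 -10.413  12.653]
spin units 6.864 heading 68.6
units after spin [-1.363  7.992 14.306]
```

```bash
python3 -m pendant '[{"translation":[-0.3,0,0],"spin":1},{"translation":[-0.3,0,0],"spin":1},{"translation":[-0.3,0,0],"spin":1},{"translation":[-0.3,0,0],"spin":1},{"translation":[-0.16,0,0],"spin":1},{"translation":[0,0,0],"spin":1},{"translation":[0,0,0],"spin":0.86}]'
python3 -m pendant '[{"translation":[0,0.6,1],"spin":0},{"translation":[0,0.6,1],"spin":0},{"translation":[0,0.6,1],"spin":0},{"translation":[0,0.6,1],"spin":0},{"translation":[0,0.6,1],"spin":0},{"translation":[0,0.6,1],"spin":0},{"translation":[0,0.6,1],"spin":0},{"translation":[0,0.6,1],"spin":0},{"translation":[0,0.6,1],"spin":0},{"translation":[0,0.6,1],"spin":0},{"translation":[0,0.6,1],"spin":0},{"translation":[0,0.6,1],"spin":0}]'
python3 -m pendant '[{"translation":[0,0.4,1],"spin":0},{"translation":[0,0.4,1],"spin":0},{"translation":[0,0,0.3],"spin":0},{"translation":[0,0,0],"spin":0}]'
python3 - <<'E'
from h import *
robot.state(); mv([0.635,-0.088,.20],0)
crop("wrist","pics/w1.png",0,640,0,480,1)
print(robot.spot_in("wrist","latch_ball"),robot.get_calibration("wrist"))
E
```

```text
t: 2.33
tcp_pos: [0.2003, 0.5123, 0.2601]
tool_rot: [2.726, 1.57, 1.151]
wrist_force: [-0.6, -0.7, -0.5]
width: 0.0938
t: 3.82
tcp_pos: [0.4893, 0.031, 0.2601]
tool_rot: [1.933, 1.57, 0.363]
wrist_force: [0.7, -0.6, -0.3]
width: 0.0937
t: 4.32
tcp_pos: [0.5205, -0.0597, 0.2598]
tool_rot: [-2.575, 1.57, 2.137]
wrist_force: [0.1, 0.7, 0.0]
width: 0.094
t 4.33 tcp [ 0.5205 -0.0597  0.2598] F [0.1 0.7 0. ] w 0.094
tool axes y [ 1. -0. -0.] z [-0.    -1.    -0.001] x [-0.     0.001 -1.   ]
units [1.493 2.865 0.707]
spin units -0.003 heading -0.0
units after spin [1.493 2.864 0.709]
[{'xyz': [0.6323, -0.0665, 0.0826], 'conf': 0.77}, {'xyz': [0.4969, -0.3407, 0.0302], 'conf': 0.63}] {'fx': 418.03151680715865, 'fy': 418.03151680715865, 'cx': 318.4980198616875, 'cy': 229.4734451097121, 'k1': -0.08325724242019815, 'cam_to_world': array([[ 9.99995249e-01, -2.87503358e-03, -1.11161508e-03,
         5.20323953e-01],
       [ 3.06595334e-03,  9.64975006e-01,  2.62323917e-01,
         1.78078212e-02],
       [ 3.18490700e-04, -2.62326079e-01,  9.64979237e-01,
         4.40407267e-01],
       [ 0.00000000e+00,  0.00000000e+00,  0.00000000e+00,
         1.00000000e+00]])}
```

View pics/w1.png

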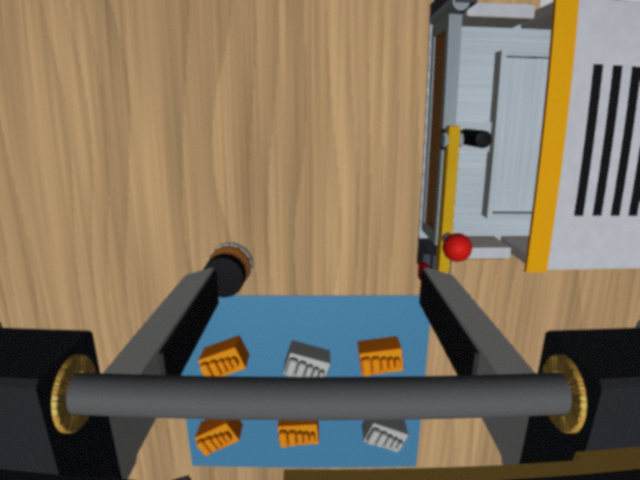

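```bash
python3 - <<'E'
from h import *
c=robot.get_calibration("wrist")
for n,u,v,z in [("ball",457.5,247,.114),("post",453,3,.083),("grip",486,138,.066),("barend pivot?",453,130,.086),("barfar",445,268,.086),("jar",230,272,.05)]:
    print(n,px2w(c,u,v,z).round(4))
print(robot.state()["t"])
E
python3 -m pendant '[{"translation":[0,0.7,0.17],"spin":0},{"translation":[0,0.7,0.2],"spin":0},{"translation":[0,0.7,0.2],"spin":0},{"translation":[0,0.5,0.1],"spin":0},{"translation":[0,0,0],"spin":0}]' 
python3 - <<'E'
from h import *
mv([0.635,-0.088,.20],0)
crop("wrist","pics/w2.png",0,640,0,480,1)
crop("top","pics/t2.png",260,420,140,240,5)
E
```

```text
ball [ 0.6356 -0.0856  0.114 ]
post [0.6274 0.108  0.083 ]
grip [0.6698 0.001  0.066 ]
barend pivot? [0.6329 0.008  0.086 ]
barfar [ 0.6359 -0.1145  0.086 ]
jar [ 0.4324 -0.1327  0.05  ]
4.425
t: 5.05
tcp_pos: [0.6252, -0.0848, 0.2592]
tool_rot: [-2.168, 1.57, 2.547]
wrist_force: [-0.4, 0.3, -0.8]
width: 0.0939
t 5.05 tcp [ 0.6252 -0.0848  0.2592] F [-0.4  0.3 -0.8] w 0.0939
tool axes y [ 1.     0.003 -0.001] z [ 0.003 -1.    -0.001] x [-0.001  0.001 -1.   ]
units [1.479 0.247 0.082]
spin units 0.016 heading 0.2
units after spin [1.479 0.247 0.082]
```

View pics/w2.png

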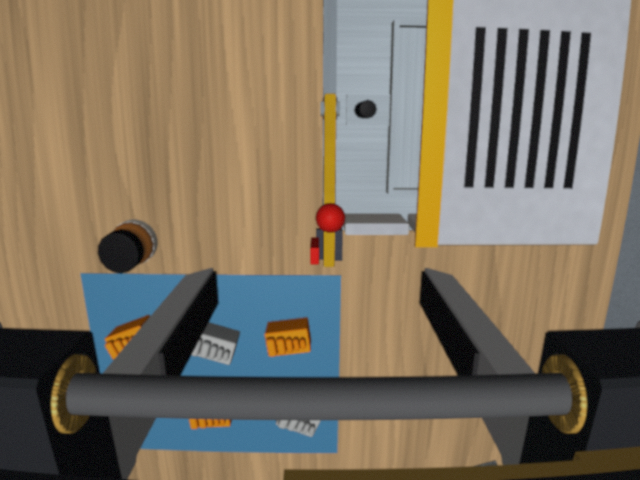

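```bash
python3 - <<'E'
from h import *
c=robot.get_calibration("wrist")
for n,u,v,z in [("ball",330.5,217.5,.114),("grip",366,108.5,.066),("bar1",329.5,97,.086),("barfar",330,265,.086),("hoodR",427,247,.088),("hoodL",438,3,.088)]:
    p=px2w(c,u,v,z);print(n,p.round(4))
    if n=="ball": b=p
ct=robot.get_calibration("top"); print(w2px(ct,b))
mv([b[0],b[1],.094],0)
E
```

```text
ball [ 0.6341 -0.0874  0.114 ]
grip [ 0.6653 -0.0017  0.066 ]
bar1 [0.633  0.0069 0.086 ]
barfar [ 0.6349 -0.1381  0.086 ]
hoodR [ 0.7209 -0.1203  0.088 ]
hoodL [0.7175 0.0798 0.088 ]
(np.float64(357.4243675991318), np.float64(183.65793008394445))
t 5.15 tcp [ 0.6243 -0.085   0.26  ] F [-0.3  0.8  0. ] w 0.0941
tool axes y [ 1.     0.002 -0.   ] z [ 0.002 -1.    -0.   ] x [-0.  0. -1.]
units [4.151 0.246 0.064]
spin units 0.013 heading 0.1
units after spin [4.151 0.247 0.063]
```

View pics/t2.png

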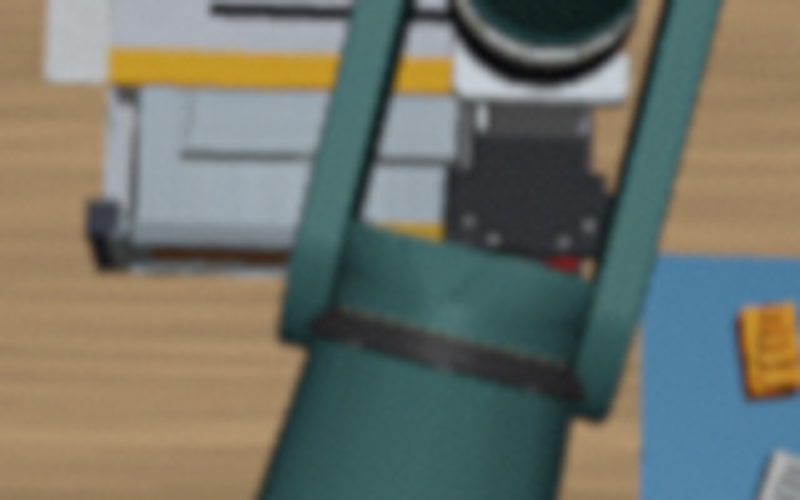

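```bash
python3 -m pendant '[{"translation":[0.4,0.25,0.06],"spin":0},{"translation":[0.8,0,0],"spin":0},{"translation":[0.8,0,0],"spin":0},{"translation":[0.8,0,0],"spin":0},{"translation":[0.8,0,0],"spin":0},{"translation":[0.5,0,0],"spin":0},{"translation":[0,0,0],"spin":0}]'
python3 -m pendant '[{"translation":[0,0,0],"spin":0},{"translation":[0,0,0],"spin":0},{"translation":[0,0,0],"spin":0},{"translation":[0,0,0],"spin":0},{"translation":[0,0,0],"spin":0},{"translation":[0,0,0],"spin":0}]' -1 25
python3 - <<'E'
from h import *
mv([0.634,-0.087,.095],1)
print(robot.state()["joint_pos"])
E
```

```text
t: 6.02
tcp_pos: [0.6333, -0.0883, 0.0934]
tool_rot: [-1.825, 1.566, 2.888]
wrist_force: [-0.2, 0.5, -0.1]
width: 0.0943
t: 6.78
tcp_pos: [0.6347, -0.0886, 0.0958]
tool_rot: [-2.733, 1.571, 1.98]
wrist_force: [-0.2, -0.0, -0.3]
width: 0.0377
t 6.78 tcp [ 0.6347 -0.0886  0.0958] F [-0.2 -0.  -0.3] w 0.0377
tool axes y [ 1.     0.001 -0.   ] z [ 0.001 -1.    -0.   ] x [-0.  0. -1.]
units [ 0.021 -0.018 -0.041]
spin units -0.096 heading 0.0
units after spin [ 0.021 -0.018 -0.041]
[-2.27216209e-01  3.30330390e-01  1.30119099e+00  7.17755645e-05
  1.51012421e+00 -2.27927845e-01]
```

```bash

python3 -m pendant '[{"translation":[0,0,0],"spin":0},{"translation":[0,0,0],"spin":0},{"translation":[0,0,0],"spin":0},{"translation":[0,0,0],"spin":0}]' -1 25
```

```text
t: 7.28
tcp_pos: [0.6343, -0.0887, 0.0958]
tool_rot: [-1.681, 1.57, 3.032]
wrist_force: [-2.9, 0.5, 0.5]
width: 0.0229
```

```bash

python3 -m pendant '[{"translation":[-0.21,0,-0.1],"spin":0},{"translation":[-0.2,0,-0.12],"spin":0},{"translation":[-0.18,0,-0.14],"spin":0},{"translation":[0,0,0],"spin":0},{"translation":[0,0,0],"spin":0}]'
python3 - <<'E'
from h import *
mv([0.634,-0.087,.095],1)
crop("scene","pics/s2.png",220,420,200,340,4)
E
```

```text
t: 7.9
tcp_pos: [0.6343, -0.0742, 0.1193]
tool_rot: [-1.419, 1.57, -2.988]
wrist_force: [-4.8, -0.6, -1.4]
width: 0.0227
t 7.9 tcp [ 0.6343 -0.0742  0.1193] F [-4.8 -0.6 -1.4] w 0.0227
tool axes y [ 1.     0.001 -0.001] z [ 0.001 -1.     0.   ] x [-0.001 -0.    -1.   ]
units [ 0.607 -0.007  0.319]
spin units -0.095 heading 0.1
units after spin [ 0.607 -0.013  0.319]
```

View pics/s2.png

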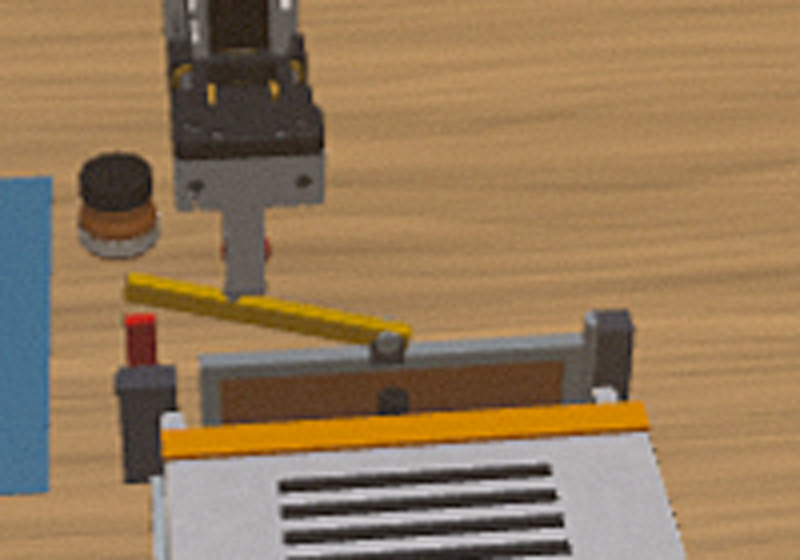

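```bash

python3 -m pendant '[{"translation":[0,-0.32,-0.01],"spin":0.4},{"translation":[0,-0.32,-0.01],"spin":0.4},{"translation":[0,-0.48,-0.025],"spin":0.6},{"translation":[0,-0.48,-0.025],"spin":0.6},{"translation":[0,0,0],"spin":0}]'
python3 - <<'E'
from h import *
mv([0.631,0.108,.119],1)
E
```

```text
t: 8.57
tcp_pos: [0.5723, -0.063, 0.1199]
tool_rot: [2.042, 1.568, 0.124]
wrist_force: [-0.4, -0.3, -1.2]
width: 0.0223
t 8.57 tcp [ 0.5723 -0.063   0.1199] F [-0.4 -0.3 -1.2] w 0.0223
tool axes y [ 0.94  -0.34   0.002] z [-0.34  -0.94  -0.001] x [ 0.003  0.    -1.   ]
units [ 0.028 -0.075 -4.52 ]
spin units -2.088 heading -19.9
units after spin [ 0.028  1.541 -4.25 ]
```

```bash

python3 -m pendant '[{"translation":[0,-0.63,-0.044],"spin":0.8},{"translation":[0,-0.63,-0.044],"spin":0.8},{"translation":[0,-0.63,-0.044],"spin":0.8},{"translation":[0,-0.63,-0.044],"spin":0.8},{"translation":[0,-0.63,-0.044],"spin":0.8},{"translation":[0,0,0],"spin":0}]'
python3 - <<'E'
from h import *
mv([0.631,0.108,.119],1)
crop("scene","pics/s3.png",220,420,180,320,4)
E
```

```text
t: 9.32
tcp_pos: [0.477, 0.0166, 0.1202]
tool_rot: [1.749, 1.57, -0.865]
wrist_force: [-3.5, -2.7, 1.9]
width: 0.0225
t 9.32 tcp [0.477  0.0166 0.1202] F [-3.5 -2.7  1.9] w 0.0225
tool axes y [ 0.504 -0.864  0.001] z [-0.864 -0.504 -0.   ] x [ 0.001 -0.001 -1.   ]
units [ 0.031 -0.033 -4.478]
spin units -6.075 heading -59.7
units after spin [ 0.031  3.89  -2.217]
```

View pics/s3.png

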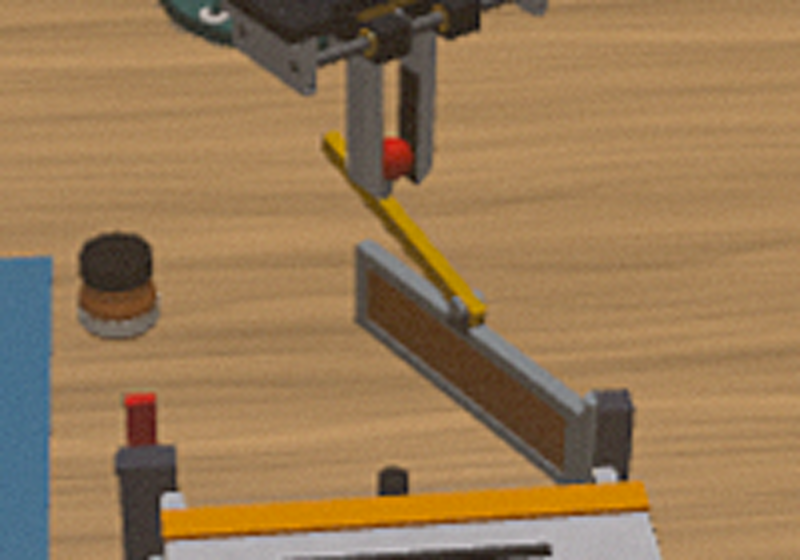

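```bash

python3 -m pendant '[{"translation":[0,-0.63,-0.02],"spin":0.8},{"translation":[0,-0.63,-0.03],"spin":0.8},{"translation":[0,-0.63,-0.044],"spin":0.8},{"translation":[0,-0.63,-0.044],"spin":0.8},{"translation":[0,-0.24,-0.0],"spin":0.3},{"translation":[0,0,0],"spin":0}]'
python3 - <<'E'
from h import *
mv([0.631,0.108,.119],1)
E
```

```text
t: 10.12
tcp_pos: [0.4521, 0.1228, 0.1197]
tool_rot: [-1.12, 1.569, 1.939]
wrist_force: [-4.2, 0.8, 1.6]
width: 0.0224
t 10.12 tcp [0.4521 0.1228 0.1197] F [-4.2  0.8  1.6] w 0.0224
tool axes y [-0.083 -0.997 -0.002] z [-0.997  0.083  0.001] x [-0.001  0.002 -1.   ]
units [ 1.300e-02 -3.000e-03 -4.487e+00]
spin units 8.423 heading -94.8
units after spin [ 0.013 -4.464 -0.448]
```

```bash

python3 -m pendant '[{"translation":[0.18,0,0.14],"spin":0},{"translation":[0.2,0,0.12],"spin":0},{"translation":[0.18,0,0.1],"spin":0},{"translation":[0,0,0],"spin":0}]'
python3 -m pendant '[{"translation":[0,0,0],"spin":0},{"translation":[0,0,0],"spin":0},{"translation":[0,0,0],"spin":0},{"translation":[0,0,0],"spin":0}]' 0
python3 -m pendant '[{"translation":[-0.6,0,0],"spin":0},{"translation":[-0.8,0,0],"spin":0},{"translation":[-0.8,0,0],"spin":0},{"translation":[-0.8,0,0],"spin":0},{"translation":[-0.3,0,0],"spin":0},{"translation":[0,0,0],"spin":0}]' 
python3 - <<'E'
from h import *
mv([0.60,0,.25],1)
c=robot.get_calibration("wrist");print(c["cam_to_world"][:3,3])
crop("wrist","pics/w4.png",0,640,0,480,1)
crop("scene","pics/s4.png",220,420,180,320,4)
E
```

```text
t: 10.62
tcp_pos: [0.4384, 0.1227, 0.0966]
tool_rot: [3.032, 1.568, -0.197]
wrist_force: [3.1, 0.6, -0.2]
width: 0.0225
t: 11.12
tcp_pos: [0.4374, 0.1232, 0.0971]
tool_rot: [-1.248, 1.571, 1.808]
wrist_force: [-0.6, -0.6, 0.3]
width: 0.0467
t: 11.88
tcp_pos: [0.4377, 0.1232, 0.2294]
tool_rot: [-2.824, 1.57, 0.231]
wrist_force: [0.2, -0.2, 0.5]
width: 0.0471
t 11.88 tcp [0.4377 0.1232 0.2294] F [ 0.2 -0.2  0.5] w 0.0471
tool axes y [-0.086 -0.996 -0.   ] z [-0.996  0.086 -0.001] x [ 0.001  0.    -1.   ]
units [-0.511  2.719 -4.31 ]
spin units 8.404 heading -95.0
units after spin [-0.511 -4.004 -3.151]
[0.51361375 0.11670445 0.40966394]
```

View pics/w4.png

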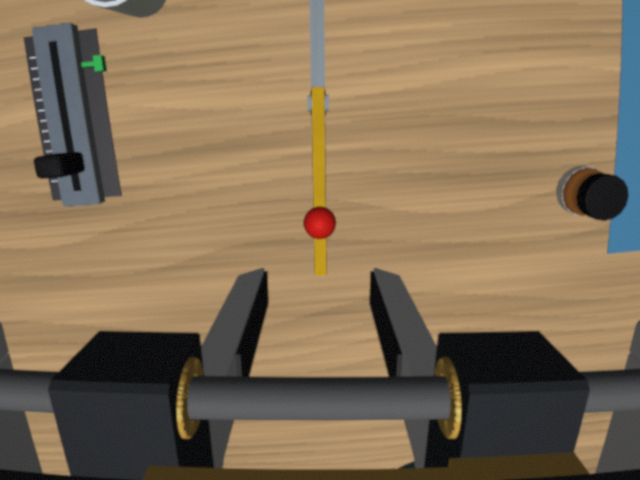

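View pics/s4.png

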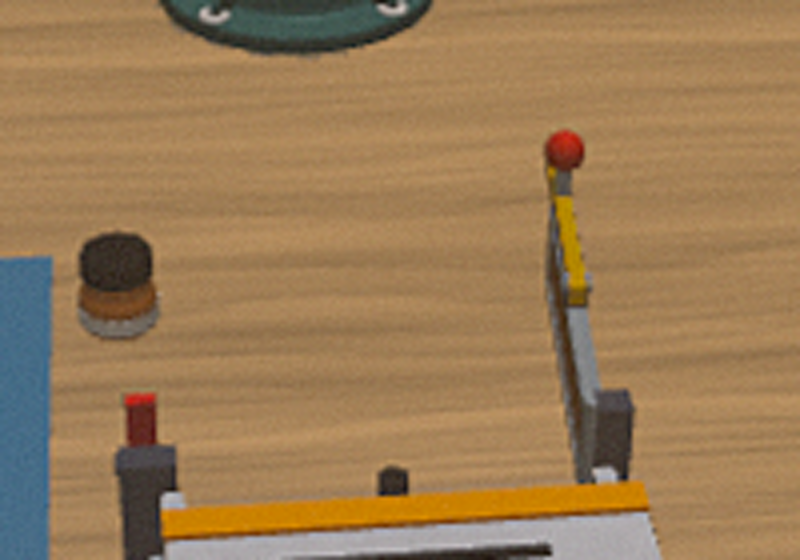

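```bash

python3 -m pendant '[{"translation":[0,0,0],"spin":-0.96},{"translation":[0,0,0],"spin":-0.96},{"translation":[0,0,0],"spin":-0.96},{"translation":[0,0,0],"spin":-0.96},{"translation":[0,0,0],"spin":-0.96},{"translation":[0,0,0],"spin":-0.96},{"translation":[0,0,0],"spin":-0.96},{"translation":[0,0,0],"spin":-0.96},{"translation":[0,0,0],"spin":-0.96},{"translation":[0,0,0],"spin":-0.96}]'
python3 -m pendant '[{"translation":[0,0.9,0.5],"spin":0},{"translation":[0,0.9,0.5],"spin":0},{"translation":[0,0.9,0.5],"spin":0},{"translation":[0,0.9,0.5],"spin":0},{"translation":[0,0.8,0.5],"spin":0},{"translation":[0,0.6,0.3],"spin":0},{"translation":[0,0,0],"spin":0}]'
python3 - <<'E'
from h import *
crop("wrist","pics/w5.png",0,640,0,480,1)
mv([0.666,-0.001,.035],1)
E
```

```text
t: 13.22
tcp_pos: [0.4366, 0.1231, 0.227]
tool_rot: [-1.464, 1.567, -3.011]
wrist_force: [0.1, -0.1, -0.8]
width: 0.0472
t: 14.1
tcp_pos: [0.6394, 0.0139, 0.2256]
tool_rot: [-1.664, 1.566, 3.065]
wrist_force: [-0.5, -0.1, -0.1]
width: 0.0469
t 14.15 tcp [0.6387 0.0147 0.2265] F [ 0.1 -0.4  0.4] w 0.0468
tool axes y [ 1.     0.018 -0.005] z [ 0.018 -1.    -0.001] x [-0.005  0.001 -1.   ]
units [4.784 0.697 0.408]
spin units 0.0 heading 1.0
units after spin [4.784 0.697 0.408]
```

View pics/w5.png

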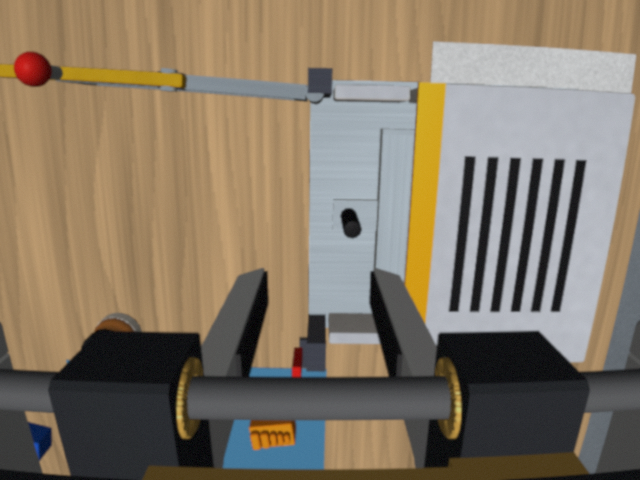

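```bash

python3 - <<'E'
from h import *
c=robot.get_calibration("wrist")
for p in [(352,228,.066),(318,74,.083),(33,68,.114),(176,79,.086)]: print(px2w(c,*p).round(4))
print(w2px(c,[.666,-.001,.066]))
E
python3 -m pendant '[{"translation":[0.5,0.5,0.3],"spin":0},{"translation":[0.8,0.2,0.1],"spin":0},{"translation":[0.8,0,0],"spin":0},{"translation":[0,0,0],"spin":0}]'
python3 - <<'E'
from h import *
crop("wrist","pics/w6.png",0,640,0,480,1)
c=robot.get_calibration("wrist")
print(w2px(c,[.666,-.001,.066]))
mv([0.666,-0.001,.035],1)
E
```

```text
[6.667e-01 2.000e-04 6.600e-02]
[0.6359 0.1217 0.083 ]
[0.4378 0.1237 0.114 ]
[0.5309 0.117  0.086 ]
(np.float64(351.09621947869863), np.float64(229.37803017473095))
t: 14.65
tcp_pos: [0.6645, 0.0004, 0.1411]
tool_rot: [-1.712, 1.562, 3.02]
wrist_force: [-0.3, -0.3, 0.4]
width: 0.0468
(np.float64(318.6594665014439), np.float64(240.45070578574197))
t 14.7 tcp [6.660e-01 2.000e-04 1.439e-01] F [0.2 0.1 0.9] w 0.0473
tool axes y [ 1.     0.019 -0.004] z [ 0.019 -1.    -0.001] x [-0.004  0.001 -1.   ]
units [2.722 0.01  0.032]
spin units 0.009 heading 1.1
units after spin [2.722 0.01  0.032]
```

View pics/w6.png

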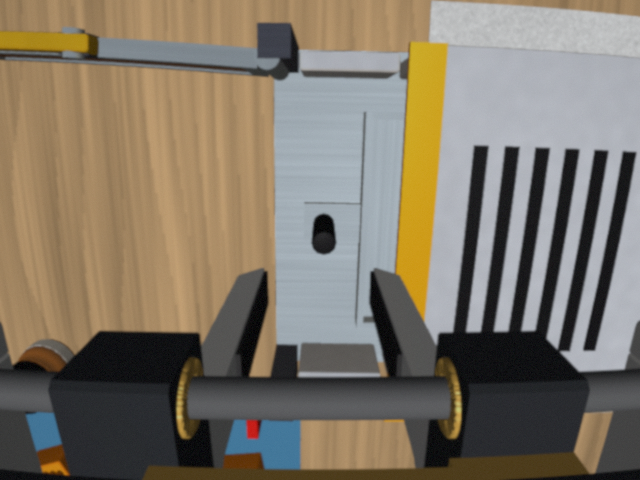

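```bash

python3 -m pendant '[{"translation":[0.8,0.04,0.02],"spin":0},{"translation":[0.8,0,0],"spin":0},{"translation":[0.8,0,0],"spin":0},{"translation":[0.3,0,0],"spin":0},{"translation":[0,0,0],"spin":0}]'
python3 -m pendant '[{"translation":[0,0,0],"spin":0},{"translation":[0,0,0],"spin":0},{"translation":[0,0,0],"spin":0},{"translation":[0,0,0],"spin":0},{"translation":[0,0,0],"spin":0}]' -1 25
python3 - <<'E'
from h import *
mv([0.496,-0.004,.035],1)
E
```

```text
t: 15.32
tcp_pos: [0.6695, -0.0011, 0.038]
tool_rot: [1.696, 1.57, 0.144]
wrist_force: [-0.7, 0.0, 0.0]
width: 0.0467
t: 15.95
tcp_pos: [0.6694, -0.0015, 0.0378]
tool_rot: [1.426, 1.57, -0.126]
wrist_force: [-1.5, 0.2, 3.6]
width: 0.0156
t 15.95 tcp [ 0.6694 -0.0015  0.0378] F [-1.5  0.2  3.6] w 0.0156
tool axes y [1.    0.018 0.001] z [ 0.018 -1.     0.   ] x [ 0.001 -0.    -1.   ]
units [ 0.068 -4.336 -0.016]
spin units 0.004 heading 1.0
units after spin [ 0.068 -4.336 -0.013]
```

```bash

python3 -m pendant '[{"translation":[0,-0.3,0],"spin":0},{"translation":[0,-0.5,0],"spin":0},{"translation":[0,-0.5,0],"spin":0},{"translation":[0,-0.5,0],"spin":0},{"translation":[0,-0.5,0],"spin":0},{"translation":[0,-0.5,0],"spin":0},{"translation":[0,-0.5,0],"spin":0},{"translation":[0,-0.5,0],"spin":0},{"translation":[0,-0.3,0],"spin":0},{"translation":[0,-0.1,0],"spin":0},{"translation":[0,0,0],"spin":0}]'
python3 -m pendant '[{"translation":[0,-0.1,0],"spin":0},{"translation":[0,-0.05,0],"spin":0},{"translation":[0,0,0],"spin":0}]'
```

```text
t: 17.32
tcp_pos: [0.5091, -0.0019, 0.0378]
tool_rot: [1.799, 1.55, 0.246]
wrist_force: [22.5, 7.6, -13.4]
width: 0.0153
t: 17.7
tcp_pos: [0.5092, -0.0019, 0.0379]
tool_rot: [1.717, 1.536, 0.164]
wrist_force: [37.5, 7.9, -25.2]
width: 0.016
```

```bash

python3 -m pendant '[{"translation":[0,0.1,0],"spin":0},{"translation":[0,0.12,0],"spin":0},{"translation":[0,0,0],"spin":0}]'
python3 - <<'E'
from h import *
mv([0.496,-0.004,.035],1)
crop("wrist","pics/w7.png",0,640,0,480,1)
crop("scene","pics/s7.png",220,420,180,320,4)
E
```

```text
t: 18.08
tcp_pos: [0.5091, -0.0019, 0.0377]
tool_rot: [1.932, 1.557, 0.38]
wrist_force: [13.1, 5.5, -5.6]
width: 0.0155
t 18.07 tcp [ 0.5091 -0.0019  0.0377] F [13.1  5.5 -5.6] w 0.0155
tool axes y [1.    0.019 0.012] z [ 0.019 -1.    -0.005] x [ 0.012  0.005 -1.   ]
units [ 0.064 -0.329  0.046]
spin units 0.006 heading 1.1
units after spin [ 0.064 -0.329  0.047]
```

View pics/w7.png

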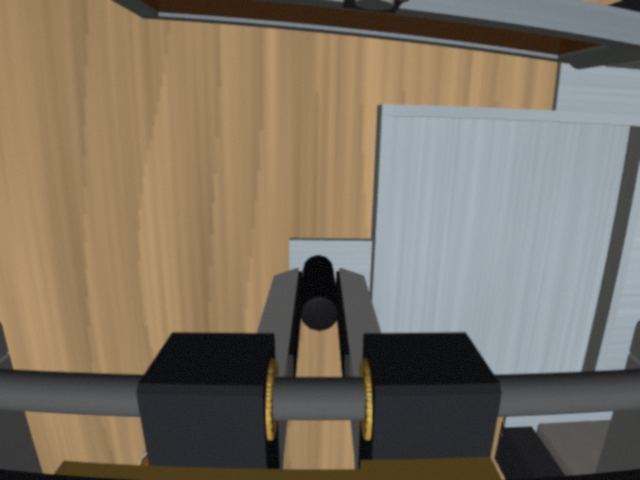

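View pics/s7.png

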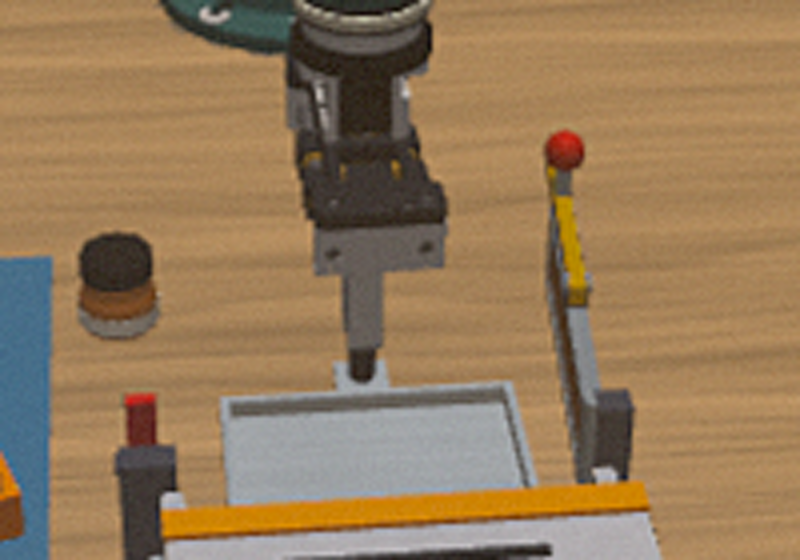

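```bash

python3 -m pendant '[{"translation":[0,0.15,0],"spin":0},{"translation":[0,0,0],"spin":0},{"translation":[0,0,0],"spin":0},{"translation":[0,0,0],"spin":0},{"translation":[0,0,0],"spin":0}]' 0
python3 -m pendant '[{"translation":[-0.5,0,0],"spin":0},{"translation":[-1,0,0],"spin":0},{"translation":[-1,0,0],"spin":0},{"translation":[-1,0,0.3],"spin":0},{"translation":[-1,0,0.5],"spin":0},{"translation":[-1,0,0.8],"spin":0},{"translation":[0,-0.2,0.8],"spin":0},{"translation":[0,-0.2,0.8],"spin":0},{"translation":[0,0,0.8],"spin":0},{"translation":[0,0,0],"spin":0}]' 1
python3 - <<'E'
from h import *
mv([0.496,-0.2,.3],0)
crop("wrist","pics/w8.png",0,640,0,480,1)
c=robot.get_calibration("wrist")
crop("top","pics/t8.png",260,500,80,310,2.5)
E
```

```text
t: 18.8
tcp_pos: [0.5099, -0.0044, 0.037]
tool_rot: [-1.917, 1.571, 2.813]
wrist_force: [-0.1, 0.4, -0.8]
width: 0.0471
t: 20.05
tcp_pos: [0.4966, -0.1662, 0.2567]
tool_rot: [-1.846, 1.57, 2.881]
wrist_force: [0.1, -0.0, -0.2]
width: 0.094
t 20.05 tcp [ 0.4966 -0.1662  0.2567] F [ 0.1 -0.  -0.2] w 0.094
tool axes y [ 1.     0.015 -0.001] z [ 0.015 -1.    -0.   ] x [-0.001  0.    -1.   ]
units [-1.084 -0.029  0.845]
spin units 0.085 heading 0.9
units after spin [-1.084 -0.017  0.845]
```

View pics/w8.png

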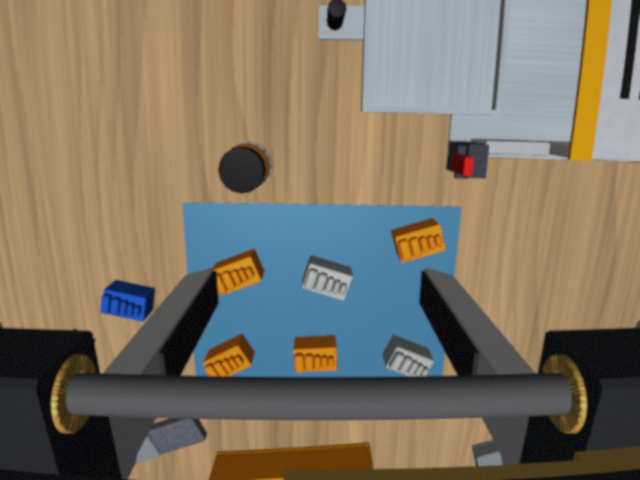

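View pics/t8.png

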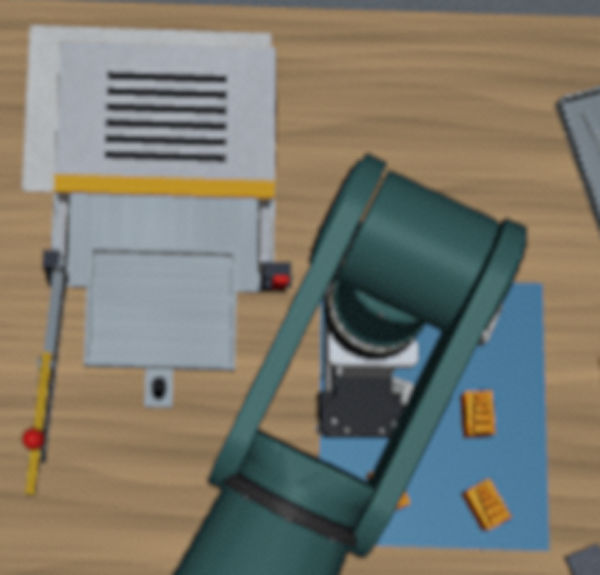

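```bash
cat >> h.py <<'E'
def corners(x,y,yaw,z0=0.0):
    P=[]
    for (lx,ly,zs) in [(24,15,(0,30)),(24,11,(30,38))]:
        for sx in(-1,1):
            for sy in(-1,1):
                for z in zs: P.append((sx*lx,sy*ly,z))
    P=np.array(P)/1000; c,s=np.cos(yaw),np.sin(yaw)
    return np.c_[x+c*P[:,0]-s*P[:,1], y+s*P[:,0]+c*P[:,1], P[:,2]+z0]
def amask(im):
    h=cv2.cvtColor(im,cv2.COLOR_RGB2HSV); return cv2.inRange(h,(8,150,60),(25,255,255))
def fitm(im,cal,x,y,yaw,z0=0.0,mask=None):
    from scipy.optimize import minimize
    m=amask(im) if mask is None else mask
    u,v=w2px(cal,[x,y,.02]); 
    K=4; r=int(cal['fx']*0.06/(cal['cam_to_world'][2,3]-.02))+4
    u0,v0=int(u)-r,int(v)-r
    sub=np.zeros((2*r,2*r),np.uint8)
    a0,b0=max(u0,0),max(v0,0); s_=m[b0:v0+2*r,a0:u0+2*r]; sub[b0-v0:b0-v0+s_.shape[0],a0-u0:a0-u0+s_.shape[1]]=s_
    n,lab,st,ce=cv2.connectedComponentsWithStats(sub)
    if n<2: return None
    k=min(range(1,n),key=lambda i:np.hypot(*(ce[i]-r))-0.02*st[i,4]); k=max(range(1,n),key=lambda i:st[i,4]/(1+np.hypot(*(ce[i]-r))/r*2))
    sub=((lab==k)*255).astype(np.uint8); sub=cv2.morphologyEx(sub,cv2.MORPH_CLOSE,np.ones((3,3)))
    big=cv2.resize(sub,None,fx=K,fy=K,interpolation=cv2.INTER_LINEAR)>127
    cx,cy=ce[k]+[u0,v0]; p=px2w(cal,cx,cy,.02+z0)
    def cost(q):
        pts=np.array([w2px(cal,c) for c in corners(q[0]/1000,q[1]/1000,q[2]/20,z0)]); pts=((pts-[u0,v0])+.5)*K-.5
        h=cv2.convexHull((pts*16).round().astype(np.int32)); z=np.zeros(big.shape,np.uint8); cv2.fillConvexPoly(z,h,1,shift=4)
        z=z>0; return 1-(z&big).sum()/(z|big).sum()
    best=None
    for y0 in (yaw+np.radians([-60,-30,0,30,60,90])):
        o=minimize(cost,[p[0]*1000,p[1]*1000,y0*20],method='Nelder-Mead',options=dict(initial_simplex=np.array([p[0]*1000,p[1]*1000,y0*20])+np.array([[0,0,0],[8,0,0],[0,8,0],[0,0,5]]),xatol=.1,fatol=1e-4))
        if best is None or o.fun<best.fun: best=o
    return best.x[0]/1000,best.x[1]/1000,(np.degrees(best.x[2]/20)+90)%180-90,1-best.fun
E
python3 - <<'E'
from h import *
im=robot.snapshot("wrist");c=robot.get_calibration("wrist")
for p in [(419,240),(316,352),(238,272),(229,356)]:
    w=px2w(c,*p,.02);r=fitm(im,c,w[0],w[1],0)
    print(w.round(3),np.round(r,4))
print(robot.state()["t"])
E
```

```text
[ 0.603 -0.21   0.02 ] [ 0.6017 -0.2141 24.37    0.8379]
[ 0.498 -0.345  0.02 ] [ 0.4964 -0.3531  4.9951  0.8134]
[ 0.413 -0.25   0.02 ] [ 0.4116 -0.2525 27.3292  0.7835]
[ 0.399 -0.353  0.02 ] [ 0.396  -0.3598 37.5479  0.7909]
20.2
```

```bash
python3 - <<'E'
from h import *
im=robot.snapshot("wrist");c=robot.get_calibration("wrist")
m=amask(im)
o=im[:,:,::-1].copy()
for p in [(419,240),(316,352),(238,272),(229,356)]:
    w=px2w(c,*p,.02);x,y,a,s=fitm(im,c,w[0],w[1],0)
    pts=np.array([w2px(c,q) for q in corners(x,y,np.radians(a))]);cv2.polylines(o,[cv2.convexHull((pts*16).round().astype(np.int32))],True,(0,255,0),1,shift=4)
k=slice(200,390),slice(180,460)
cv2.imwrite("pics/m1.png",np.vstack([cv2.resize(o[k],None,fx=2,fy=2,interpolation=2),cv2.resize(cv2.merge([m]*3)[k],None,fx=2,fy=2)])[:600,:])
cv2.imwrite("pics/m1.png",cv2.resize(cv2.merge([m]*3)[k],None,fx=2.8,fy=2.8));cv2.imwrite("pics/m2.png",cv2.resize(o[k],None,fx=2.8,fy=2.8,interpolation=2))
E
```

```text
(no output)
```

View pics/m1.png

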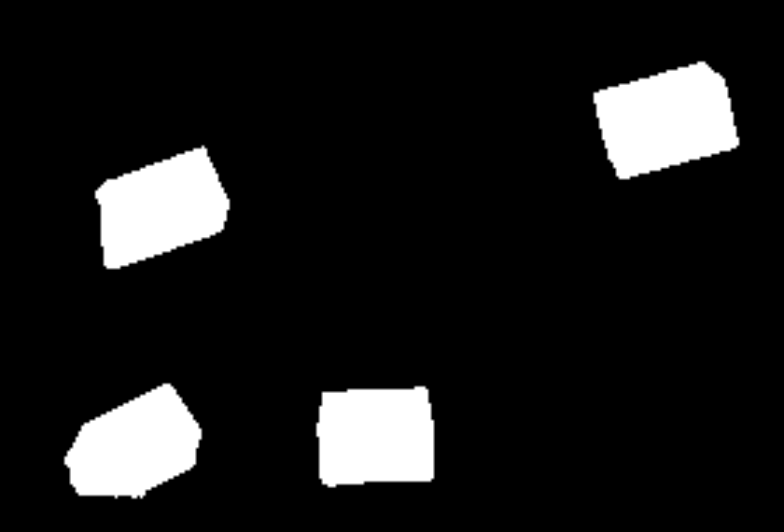

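View pics/m2.png

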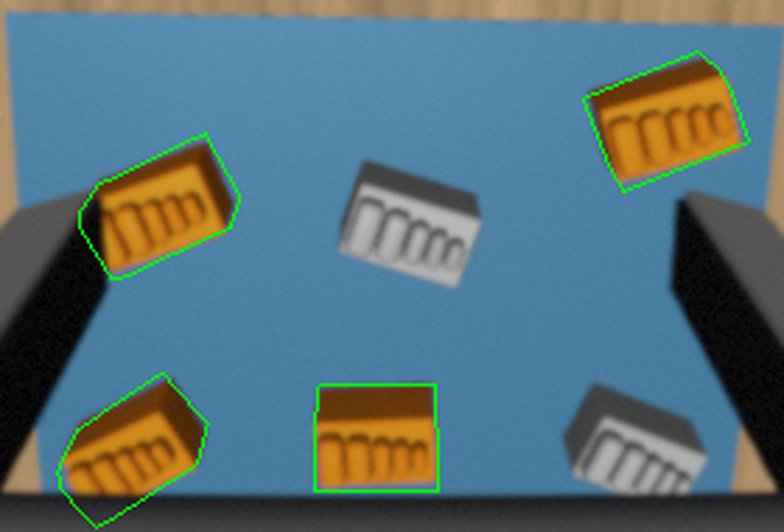

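```bash
python3 - <<'E'
from h import *
im=robot.snapshot("wrist");c=robot.get_calibration("wrist")
m=amask(im)
for (x,y,a) in [(.4964,-.3531,5.),(.6017,-.2141,24.4)]:
    pts=np.array([w2px(c,q) for q in corners(x,y,np.radians(a))],np.float32)
    h=cv2.convexHull(pts); z=np.zeros(m.shape,np.uint8); cv2.fillConvexPoly(z,(h*16).round().astype(np.int32),255,shift=4)
    u,v=w2px(c,[x,y,.02]);u,v=int(u),int(v);w=slice(v-35,v+35),slice(u-35,u+35)
    print((z[w]>0).sum(),(m[w]>0).sum(),((z[w]>0)&(m[w]>0)).sum(),cv2.contourArea(h))
    for a,n in((z[w],'z'),(m[w],'m')):
        ys,xs=np.nonzero(a);print(n,xs.min(),xs.max(),ys.min(),ys.max())
E
```

```text
1719 1349 1349 1642.4799882275984
z 12 57 14 54
m 14 55 15 50
1859 1509 1509 1784.194399354048
z 7 66 10 60
m 11 62 14 55
```

```bash
python3 - <<'E'
from h import *
c=robot.get_calibration("wrist");t=robot.get_calibration("top")
print(px2w(c,337,12,.066),px2w(c,362,111,.023),px2w(c,494,110,.023))
f=lambda a,b:(a/2.5+260,b/2.5+80)
for a,b in [(92,252),(233,256),(85,366),(234,369)]: print(px2w(t,*f(a,b),.023).round(4))
print(px2w(t,*f(160,385),.066))
mv([0.602,-0.214,.15],-66)
E
```

```text
[ 0.50922907 -0.00238226  0.066     ] [ 0.53743579 -0.08121871  0.023     ] [ 0.66642374 -0.07594059  0.023     ]
[0.6637 0.075  0.023 ]
[ 0.6642 -0.0813  0.023 ]
[0.5347 0.0776 0.023 ]
[ 0.5363 -0.0849  0.023 ]
[ 0.507923   -0.00478074  0.066     ]
t 20.3 tcp [ 0.4971 -0.1636  0.2572] F [ 1.2 -0.2 -0.1] w 0.0939
tool axes y [1.   0.02 0.  ] z [ 0.02 -1.   -0.  ] x [ 0.  0. -1.]
units [2.679 2.596 1.313]
spin units 6.712 heading 1.1
units after spin [ 2.679  2.219 -1.881]
```

```bash

python3 -m pendant '[{"translation":[0,0,0],"spin":1},{"translation":[0,0,0],"spin":1},{"translation":[0,0,0],"spin":1},{"translation":[0,0,0],"spin":1},{"translation":[0,0,0],"spin":1},{"translation":[0,0,0],"spin":1},{"translation":[0,0.3,-0.3],"spin":0.7},{"translation":[0.9,0.7,-0.6],"spin":0},{"translation":[0.9,0.7,-0.6],"spin":0},{"translation":[0.9,0.5,-0.4],"spin":0},{"translation":[0,0,0],"spin":0},{"translation":[0,0,0],"spin":0}]' 0.35 25
python3 - <<'E'
from h import *
im=crop("wrist","pics/w9.png",0,640,0,480,1);c=robot.get_calibration("wrist")
r=fitm(im,c,.602,-.214,.4);print(np.round(r,4))
mv([r[0],r[1],.007],r[2]+90)
E
```

```text
t: 21.8
tcp_pos: [0.6031, -0.2112, 0.1504]
tool_rot: [2.538, 1.57, -0.183]
wrist_force: [-0.4, 0.2, 0.4]
width: 0.0634
[ 0.6014 -0.2146 16.4693  0.8724]
t 21.85 tcp [ 0.6034 -0.2115  0.1516] F [-0.3  0.9  0.2] w 0.0636
tool axes y [ 0.408 -0.913  0.002] z [-0.913 -0.408 -0.002] x [ 0.003 -0.001 -1.   ]
units [3.614 0.04  0.086]
spin units 0.762 heading -65.9
units after spin [3.614 0.051 0.08 ]
```

View pics/w9.png

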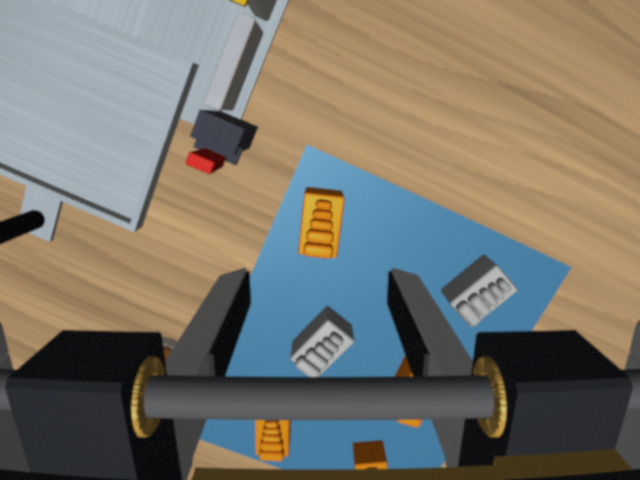

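```bash

python3 -m pendant '[{"translation":[0.8,0.04,0.08],"spin":0.6},{"translation":[1,0,0],"spin":0},{"translation":[1,0,0],"spin":0},{"translation":[0.6,0,0],"spin":0},{"translation":[0.2,0,0],"spin":0},{"translation":[0,0,0],"spin":0}]' 0.35 25
python3 -m pendant '[{"translation":[0,0,0],"spin":0},{"translation":[0,0,0],"spin":0},{"translation":[0,0,0],"spin":0},{"translation":[0,0,0],"spin":0},{"translation":[0,0,0],"spin":0},{"translation":[0,0,0],"spin":0}]' -1 25
python3 -m pendant '[{"translation":[-0.5,0,0],"spin":0},{"translation":[-0.7,0,0],"spin":0},{"translation":[-0.7,0,0],"spin":0},{"translation":[-0.7,0,0],"spin":0},{"translation":[0,0,0],"spin":0}]' 
python3 - <<'E'
from h import *
im=crop("wrist","pics/w10.png",0,640,0,480,1)
mv([.632,-.042,.020],-89)
E
```

```text
t: 22.6
tcp_pos: [0.6014, -0.2149, 0.0069]
tool_rot: [2.452, 1.568, -0.374]
wrist_force: [-0.4, -0.1, -0.3]
width: 0.0635
t: 23.35
tcp_pos: [0.6008, -0.2148, 0.0054]
tool_rot: [2.811, 1.57, -0.016]
wrist_force: [-0.6, 0.8, 2.4]
width: 0.03
t: 23.98
tcp_pos: [0.6027, -0.2157, 0.1134]
tool_rot: [2.397, 1.563, -0.43]
wrist_force: [-0.2, -0.1, -1.2]
width: 0.0302
t 24.02 tcp [ 0.6015 -0.2152  0.1108] F [ 0.1 -0.  -1.4] w 0.0299
tool axes y [ 0.31  -0.951  0.002] z [-0.951 -0.31  -0.003] x [ 0.003 -0.001 -1.   ]
units [ 2.266 -3.886 -2.061]
spin units 1.704 heading -72.0
units after spin [ 2.266 -4.319 -0.832]
```

View pics/w10.png

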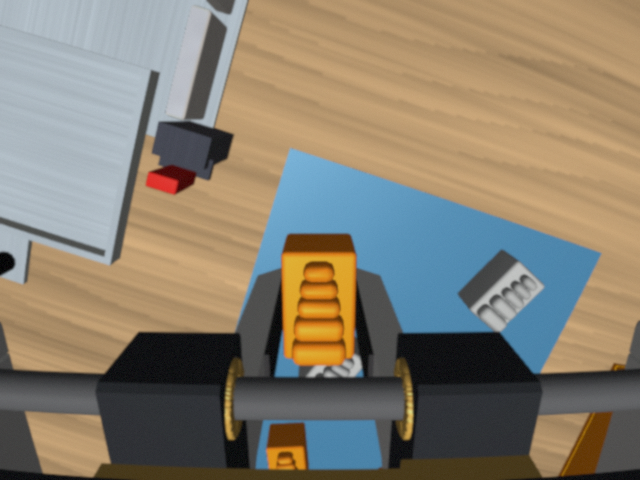

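```bash

python3 -m pendant '[{"translation":[-0.6,0,0],"spin":0.9},{"translation":[0,0,0],"spin":0.8},{"translation":[0,-0.8,-0.15],"spin":0},{"translation":[0,-0.9,-0.2],"spin":0},{"translation":[0,-0.9,-0.2],"spin":0},{"translation":[0,-0.9,-0.2],"spin":0},{"translation":[0.5,-0.8,-0.1],"spin":0},{"translation":[0.7,0,0],"spin":0},{"translation":[0.7,0,0],"spin":0},{"translation":[0,0,0],"spin":0}]'
python3 - <<'E'
from h import *
im=crop("wrist","pics/w11.png",0,640,0,480,1)
mv([.632,-.040,.020],-89)
E
```

```text
t: 25.28
tcp_pos: [0.628, -0.0415, 0.052]
tool_rot: [-0.178, 1.561, 2.982]
wrist_force: [-0.3, 0.2, -1.9]
width: 0.0297
t 25.32 tcp [ 0.6297 -0.0419  0.0544] F [-0.  -0.5 -0.8] w 0.0294
tool axes y [ 0.018 -1.    -0.001] z [-1.    -0.018  0.005] x [-0.005  0.001 -1.   ]
units [ 0.86  -0.045 -0.063]
spin units 0.004 heading -89.0
units after spin [ 0.86  -0.045 -0.063]
```

View pics/w11.png

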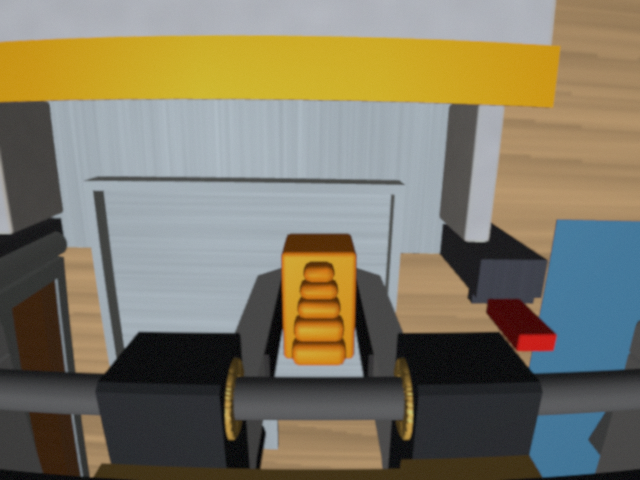

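```bash

python3 -m pendant '[{"translation":[0.5,-0.04,-0.06],"spin":0},{"translation":[0.27,0,0],"spin":0},{"translation":[0.07,0,0],"spin":0},{"translation":[0,0,0],"spin":0},{"translation":[0,0,0],"spin":0}]'
python3 -m pendant '[{"translation":[0,0,0],"spin":0},{"translation":[0,0,0],"spin":0},{"translation":[0,0,0],"spin":0}]' -0.1
python3 -m pendant '[{"translation":[-0.5,0,0],"spin":0},{"translation":[-0.9,0,0],"spin":0},{"translation":[-0.9,0,0],"spin":0},{"translation":[-0.9,0,0],"spin":0},{"translation":[-0.9,0,0],"spin":0},{"translation":[-0.5,0,0],"spin":0},{"translation":[0,0,0],"spin":0}]' 
python3 - <<'E'
from h import *
im=crop("wrist","pics/w12.png",0,640,0,480,1)
c=robot.get_calibration("wrist"); print(fitm(im,c,.632,-.04,0,.012))
mv([.496,-.29,.22],-85)
E
```

```text
t: 25.95
tcp_pos: [0.6344, -0.0406, 0.0242]
tool_rot: [3.03, 1.569, -0.094]
wrist_force: [0.5, 0.5, -1.2]
width: 0.0298
t: 26.32
tcp_pos: [0.6341, -0.0406, 0.0238]
tool_rot: [3.069, 1.57, -0.054]
wrist_force: [-0.2, -0.3, 0.5]
width: 0.0421
t: 27.2
tcp_pos: [0.6352, -0.0407, 0.2118]
tool_rot: [2.985, 1.564, -0.138]
wrist_force: [0.4, 0.5, 0.1]
width: 0.0422
(np.float64(0.6326929211470119), np.float64(-0.040967771369944346), np.float64(1.7534780353056334), np.float64(0.8481657608695652))
t 27.25 tcp [ 0.6344 -0.0406  0.2094] F [ 0.1 -0.5  0.2] w 0.0424
tool axes y [ 0.018 -1.     0.   ] z [-1.    -0.018 -0.003] x [ 0.003 -0.    -1.   ]
units [-0.274  6.171  3.572]
spin units -0.396 heading -89.0
units after spin [-0.274  5.91   3.989]
```

View pics/w12.png

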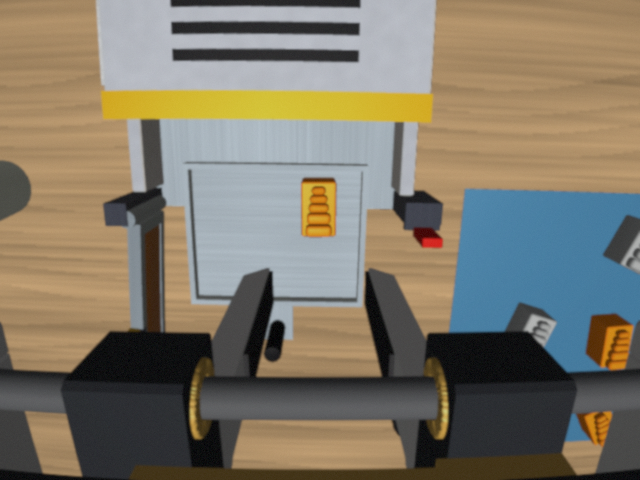

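```bash

python3 -m pendant '[{"translation":[0,0.3,0.2],"spin":-0.4},{"translation":[0,0.9,0.5],"spin":0},{"translation":[0,0.9,0.5],"spin":0},{"translation":[0,0.9,0.5],"spin":0},{"translation":[0,0.9,0.5],"spin":0},{"translation":[0,0.9,0.5],"spin":0},{"translation":[0.4,0.9,0.5],"spin":0},{"translation":[0.5,0.9,0.5],"spin":0},{"translation":[0.5,0.87,0.41],"spin":0},{"translation":[0,0,0],"spin":0},{"translation":[0,0,0],"spin":0}]' 0.35
python3 - <<'E'
from h import *
im=crop("wrist","pics/w13.png",0,640,0,480,1);c=robot.get_calibration("wrist")
r=fitm(im,c,.496,-.353,.1);print(np.round(r,4))
mv([r[0],r[1],.007],r[2]+90)
E
```

```text
t: 28.62
tcp_pos: [0.4955, -0.3513, 0.1509]
tool_rot: [-1.31, 1.569, 1.919]
wrist_force: [-0.9, 0.5, -0.1]
width: 0.0636
[ 0.495  -0.3507  4.4073  0.8714]
t 28.68 tcp [ 0.496  -0.3512  0.1517] F [-0.5 -0.6  0.7] w 0.0635
tool axes y [ 0.089 -0.996 -0.001] z [-0.996 -0.089 -0.   ] x [ 0.     0.001 -1.   ]
units [ 3.616 -0.013  0.025]
spin units 0.069 heading -84.9
units after spin [ 3.616 -0.012  0.026]
```

View pics/w13.png

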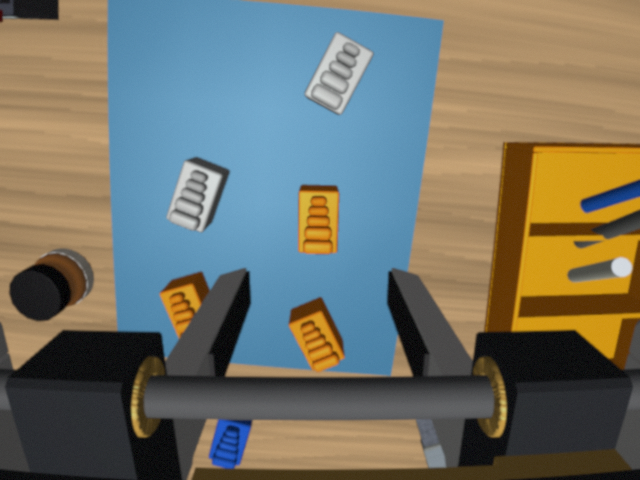

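```bash

python3 -m pendant '[{"translation":[0.8,0,0.02],"spin":0.07},{"translation":[1,0,0],"spin":0},{"translation":[1,0,0],"spin":0},{"translation":[0.6,0,0],"spin":0},{"translation":[0.2,0,0],"spin":0},{"translation":[0,0,0],"spin":0}]'
python3 -m pendant '[{"translation":[0,0,0],"spin":0},{"translation":[0,0,0],"spin":0},{"translation":[0,0,0],"spin":0},{"translation":[0,0,0],"spin":0},{"translation":[0,0,0],"spin":0},{"translation":[0,0,0],"spin":0}]' -1 25
python3 -m pendant '[{"translation":[-0.5,0,0],"spin":0},{"translation":[-0.7,0,0],"spin":0},{"translation":[-0.9,0,0],"spin":0},{"translation":[-0.9,0,0],"spin":0},{"translation":[-0.8,0,0],"spin":0.4},{"translation":[0,0,0],"spin":0}]' 
python3 - <<'E'
from h import *
mv([.632,.036,.020],-89)
E
```

```text
t: 29.42
tcp_pos: [0.4955, -0.3517, 0.0082]
tool_rot: [2.599, 1.57, -0.465]
wrist_force: [0.2, -0.0, 0.2]
width: 0.0632
t: 30.18
tcp_pos: [0.4949, -0.3523, 0.0079]
tool_rot: [2.779, 1.57, -0.287]
wrist_force: [-0.9, 0.2, 3.1]
width: 0.0298
t: 30.92
tcp_pos: [0.4963, -0.3536, 0.1641]
tool_rot: [2.422, 1.562, -0.713]
wrist_force: [0.1, 0.7, -0.9]
width: 0.0299
t 30.93 tcp [ 0.4963 -0.3536  0.1641] F [ 0.1  0.7 -0.9] w 0.0299
tool axes y [ 0.007 -1.     0.006] z [-1.    -0.007 -0.006] x [ 0.006 -0.006 -1.   ]
units [ 3.57  -9.738 -3.434]
spin units -0.062 heading -89.6
units after spin [ 3.57  -9.7   -3.539]
```

```bash

python3 -m pendant '[{"translation":[0,-0.9,-0.35],"spin":0},{"translation":[0,-0.9,-0.35],"spin":0},{"translation":[0,-0.9,-0.35],"spin":0},{"translation":[0,-0.9,-0.35],"spin":0},{"translation":[0,-0.9,-0.35],"spin":0},{"translation":[0,-0.9,-0.35],"spin":0},{"translation":[0,-0.9,-0.35],"spin":0},{"translation":[0,-0.9,-0.35],"spin":0},{"translation":[0,-0.9,-0.35],"spin":0},{"translation":[0,-0.9,-0.35],"spin":0},{"translation":[0,-0.72,0],"spin":0},{"translation":[0.8,0,0],"spin":0}]'
python3 -m pendant '[{"translation":[0.9,0,0],"spin":0},{"translation":[0.8,0,0],"spin":0},{"translation":[0,0,0],"spin":0}]'
python3 - <<'E'
from h import *
im=crop("wrist","pics/w14.png",0,640,0,480,1)
mv([.632,.036,.020],-89)
E
```

```text
t: 32.42
tcp_pos: [0.6337, 0.0399, 0.1285]
tool_rot: [-3.031, 1.566, 0.122]
wrist_force: [0.2, -0.6, -0.4]
width: 0.0299
t: 32.8
tcp_pos: [0.6286, 0.0376, 0.054]
tool_rot: [-0.038, 1.56, 3.11]
wrist_force: [-0.5, -0.1, -0.7]
width: 0.0297
t 32.85 tcp [0.6306 0.0375 0.0569] F [-0.3  0.7 -0.3] w 0.0297
tool axes y [ 0.007 -1.    -0.   ] z [-1.    -0.007  0.005] x [-0.005  0.    -1.   ]
units [ 0.922  0.037 -0.041]
spin units -0.062 heading -89.6
units after spin [ 0.922  0.038 -0.04 ]
```

View pics/w14.png

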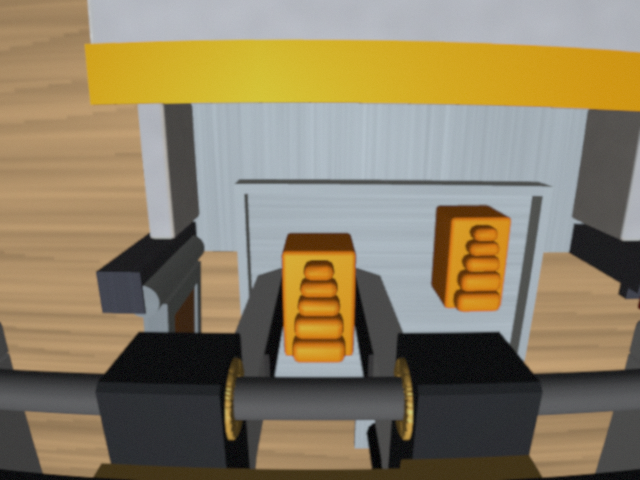

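```bash

python3 -m pendant '[{"translation":[0.5,0.03,-0.04],"spin":0},{"translation":[0.3,0,0],"spin":0},{"translation":[0.09,0,0],"spin":0},{"translation":[0,0,0],"spin":0},{"translation":[0,0,0],"spin":0}]'
python3 -m pendant '[{"translation":[0,0,0],"spin":0},{"translation":[0,0,0],"spin":0},{"translation":[0,0,0],"spin":0}]' -0.1
python3 -m pendant '[{"translation":[-0.5,0,0],"spin":0},{"translation":[-0.9,0,0],"spin":0},{"translation":[-0.9,0,0],"spin":0},{"translation":[-0.9,0,0],"spin":0},{"translation":[-0.9,0,0],"spin":0},{"translation":[-0.5,0,0],"spin":0},{"translation":[0,0,0],"spin":0}]' 
python3 - <<'E'
from h import *
im=crop("wrist","pics/w15.png",0,640,0,480,1)
c=robot.get_calibration("wrist"); print(fitm(im,c,.632,-.04,0,.012),fitm(im,c,.632,.036,0,.012))
mv([.411,-.2525,.15],-63)
E
```

```text
t: 33.48
tcp_pos: [0.6345, 0.0363, 0.0246]
tool_rot: [-3.126, 1.569, 0.022]
wrist_force: [0.6, 0.2, -0.0]
width: 0.0298
t: 33.85
tcp_pos: [0.6342, 0.0363, 0.0242]
tool_rot: [-3.026, 1.57, 0.122]
wrist_force: [-0.9, 0.6, 0.0]
width: 0.0425
t: 34.72
tcp_pos: [0.6353, 0.0363, 0.2121]
tool_rot: [3.124, 1.564, -0.012]
wrist_force: [0.3, -0.7, -0.4]
width: 0.0423
(np.float64(0.6337239162849578), np.float64(-0.040464562221395786), np.float64(6.369578684915041), np.float64(0.8269279521370988)) (np.float64(0.6331766009524828), np.float64(0.035964990829914514), np.float64(1.0371557439559638), np.float64(0.8400567375886525))
t 34.77 tcp [0.6345 0.0363 0.2098] F [ 0.7  0.5 -0.1] w 0.0423
tool axes y [ 0.006 -1.     0.   ] z [-1.    -0.006 -0.003] x [ 0.003 -0.    -1.   ]
units [1.477 7.185 5.635]
spin units -2.665 heading -89.7
units after spin [1.477 3.894 8.26 ]
```

View pics/w15.png

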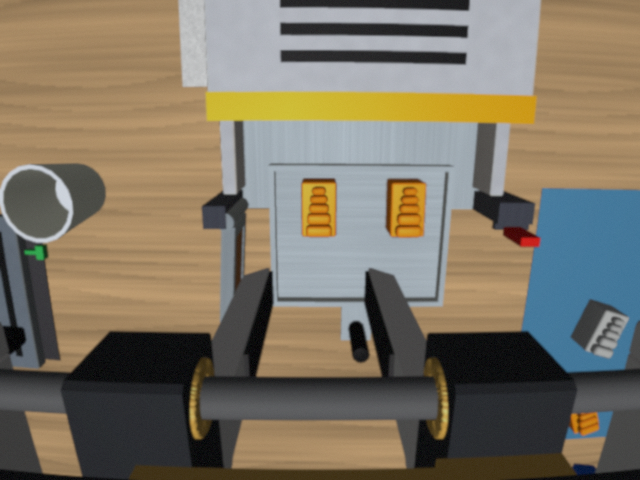

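```bash

python3 -m pendant '[{"translation":[0,0,0],"spin":-0.9},{"translation":[0,0,0],"spin":-0.9},{"translation":[0,0,0],"spin":-0.87},{"translation":[0,0.4,0.8],"spin":0},{"translation":[0,0.4,0.85],"spin":0},{"translation":[0,0.4,0.85],"spin":0},{"translation":[0,0.4,0.85],"spin":0},{"translation":[0,0.4,0.85],"spin":0},{"translation":[0,0.4,0.85],"spin":0},{"translation":[0,0.4,0.85],"spin":0},{"translation":[0,0.4,0.85],"spin":0},{"translation":[0.5,0.4,0.85],"spin":0}]' 0.35
python3 -m pendant '[{"translation":[0.5,0.3,0.6],"spin":0},{"translation":[0.5,0.4,0.06],"spin":0},{"translation":[0,0,0],"spin":0},{"translation":[0,0,0],"spin":0}]'
python3 - <<'E'
from h import *
im=crop("wrist","pics/w16.png",0,640,0,480,1);c=robot.get_calibration("wrist")
r=fitm(im,c,.411,-.2525,.47);print(np.round(r,4))
mv([r[0],r[1],.007],r[2]+90)
E
```

```text
t: 36.28
tcp_pos: [0.4281, -0.2312, 0.1879]
tool_rot: [2.097, 1.569, -0.573]
wrist_force: [0.0, -1.0, 0.1]
width: 0.0633
t: 36.78
tcp_pos: [0.4178, -0.2666, 0.1478]
tool_rot: [-1.501, 1.57, 2.113]
wrist_force: [0.0, -0.5, -0.4]
width: 0.0636
[ 0.4094 -0.253  22.46    0.8675]
t 36.83 tcp [ 0.4182 -0.2667  0.1484] F [-0.7  0.2 -0.1] w 0.0635
tool axes y [ 0.455 -0.89   0.   ] z [-0.89  -0.455 -0.   ] x [ 0.001 -0.    -1.   ]
units [ 3.536 -0.406  0.042]
spin units 0.462 heading -62.9
units after spin [ 3.536 -0.402  0.074]
```

View pics/w16.png

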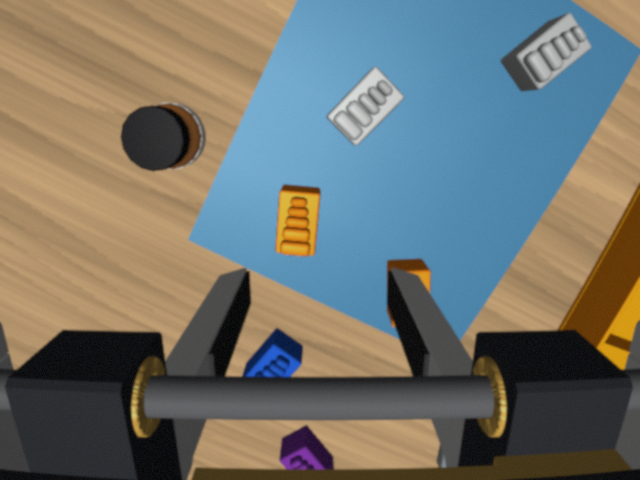

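```bash

python3 -m pendant '[{"translation":[0,-0.4,0.06],"spin":0.46},{"translation":[0.7,0,0],"spin":0},{"translation":[1,0,0],"spin":0},{"translation":[1,0,0],"spin":0},{"translation":[0.6,0,0],"spin":0},{"translation":[0.22,0,0],"spin":0},{"translation":[0,0,0],"spin":0}]'
python3 -m pendant '[{"translation":[0,0,0],"spin":0},{"translation":[0,0,0],"spin":0},{"translation":[0,0,0],"spin":0},{"translation":[0,0,0],"spin":0},{"translation":[0,0,0],"spin":0},{"translation":[0,0,0],"spin":0}]' -1 25
python3 -m pendant '[{"translation":[-0.5,0,0],"spin":0},{"translation":[-0.7,0,0],"spin":0},{"translation":[-0.9,0,0],"spin":0},{"translation":[-0.9,0,0],"spin":0},{"translation":[-0.8,0,0],"spin":0},{"translation":[0,0,0],"spin":0}]' 
python3 - <<'E'
from h import *
mv([.572,-.042,.020],-89)
E
```

```text
t: 37.7
tcp_pos: [0.409, -0.2539, 0.0076]
tool_rot: [2.323, 1.57, -0.427]
wrist_force: [-0.0, -0.2, -0.2]
width: 0.0635
t: 38.45
tcp_pos: [0.4087, -0.2541, 0.0075]
tool_rot: [2.278, 1.57, -0.472]
wrist_force: [-1.0, -0.0, 4.0]
width: 0.0298
t: 39.2
tcp_pos: [0.4099, -0.2551, 0.1615]
tool_rot: [2.087, 1.565, -0.662]
wrist_force: [-0.6, 0.5, -0.9]
width: 0.0297
t 39.2 tcp [ 0.4099 -0.2551  0.1615] F [-0.6  0.5 -0.9] w 0.0297
tool axes y [ 0.382 -0.924  0.005] z [-0.924 -0.382 -0.003] x [ 0.005 -0.004 -1.   ]
units [ 3.537 -3.394 -5.77 ]
spin units 2.144 heading -67.6
units after spin [ 3.537 -5.269 -4.13 ]
```

```bash

python3 -m pendant '[{"translation":[0,0,0],"spin":0.8},{"translation":[0,0,0],"spin":0.7},{"translation":[0,0,0],"spin":0.64},{"translation":[0,-0.8,-0.6],"spin":0},{"translation":[0,-0.8,-0.6],"spin":0},{"translation":[0,-0.8,-0.6],"spin":0},{"translation":[0,-0.8,-0.6],"spin":0},{"translation":[0,-0.8,-0.6],"spin":0},{"translation":[0,-0.8,-0.6],"spin":0},{"translation":[0,-0.47,-0.53],"spin":0},{"translation":[0.9,0,0],"spin":0},{"translation":[0,0,0],"spin":0}]'
python3 -m pendant '[{"translation":[0.9,0,0],"spin":0},{"translation":[0.8,0,0],"spin":0},{"translation":[0,0,0],"spin":0},{"translation":[0,0,0],"spin":0}]'
python3 - <<'E'
from h import *
im=crop("wrist","pics/w17.png",0,640,0,480,1)
mv([.572,-.042,.020],-89)
E
```

```text
t: 40.7
tcp_pos: [0.5664, -0.0393, 0.117]
tool_rot: [-0.182, 1.559, 2.979]
wrist_force: [-0.8, 0.1, -1.5]
width: 0.0299
t: 41.2
tcp_pos: [0.5706, -0.0406, 0.0565]
tool_rot: [3.006, 1.569, -0.118]
wrist_force: [-0.2, -0.5, -0.3]
width: 0.0299
t 41.25 tcp [ 0.5711 -0.0406  0.0572] F [-0.8 -0.4 -0. ] w 0.0296
tool axes y [ 0.018 -1.     0.001] z [-1.    -0.018 -0.003] x [ 0.003 -0.001 -1.   ]
units [ 0.93   0.034 -0.018]
spin units 0.002 heading -89.0
units after spin [ 0.93   0.034 -0.018]
```

View pics/w17.png

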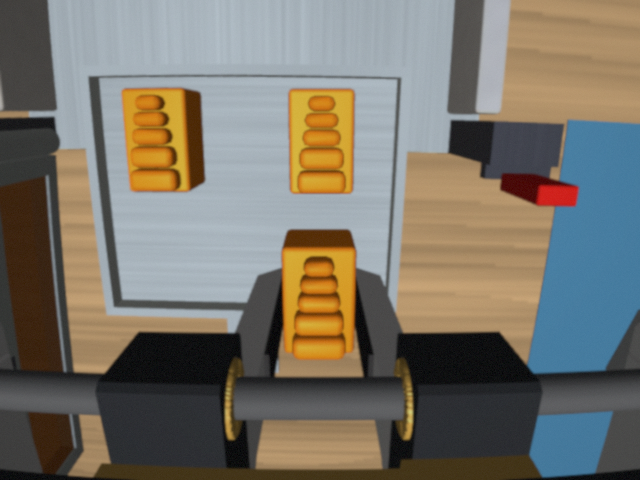

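```bash

python3 -m pendant '[{"translation":[0.5,0.03,-0.04],"spin":0},{"translation":[0.3,0,0],"spin":0},{"translation":[0.1,0,0],"spin":0},{"translation":[0,0,0],"spin":0},{"translation":[0,0,0],"spin":0}]'
python3 -m pendant '[{"translation":[0,0,0],"spin":0},{"translation":[0,0,0],"spin":0},{"translation":[0,0,0],"spin":0}]' -0.1
python3 -m pendant '[{"translation":[-0.5,0,0],"spin":0},{"translation":[-0.9,0,0],"spin":0},{"translation":[-0.9,0,0],"spin":0},{"translation":[-0.9,0,0],"spin":0},{"translation":[-0.9,0,0],"spin":0},{"translation":[-0.5,0,0],"spin":0},{"translation":[0,0,0],"spin":0}]' 
python3 - <<'E'
from h import *
im=crop("wrist","pics/w18.png",0,640,0,480,1)
c=robot.get_calibration("wrist"); print(fitm(im,c,.572,-.04,0,.012))
mv([.396,-.358,.15],-56)
E
```

```text
t: 41.88
tcp_pos: [0.5719, -0.0415, 0.0197]
tool_rot: [3.016, 1.57, -0.107]
wrist_force: [-0.2, 0.5, -0.7]
width: 0.0298
t: 42.25
tcp_pos: [0.5715, -0.0414, 0.0192]
tool_rot: [-2.91, 1.571, 0.249]
wrist_force: [0.0, 0.4, 0.6]
width: 0.0421
t: 43.12
tcp_pos: [0.5726, -0.0416, 0.2054]
tool_rot: [2.971, 1.566, -0.152]
wrist_force: [0.6, 0.2, 0.4]
width: 0.0424
(np.float64(0.5733842994639461), np.float64(-0.04131467836686539), np.float64(0.4938794198180574), np.float64(0.8616713122369788))
t 43.17 tcp [ 0.5717 -0.0414  0.2035] F [ 0.3 -0.3 -0.8] w 0.0421
tool axes y [ 0.018 -1.     0.   ] z [-1.    -0.018 -0.001] x [ 0.001 -0.    -1.   ]
units [1.332 7.832 4.539]
spin units -3.296 heading -89.0
units after spin [1.332 4.103 8.069]
```

View pics/w18.png

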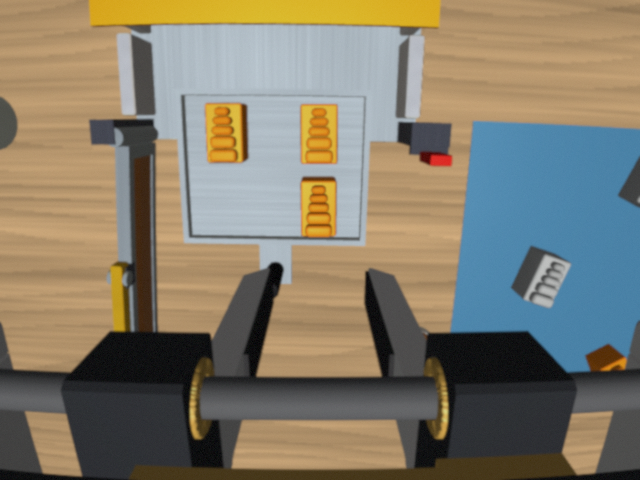

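```bash

python3 -m pendant '[{"translation":[0,0,0],"spin":-0.8},{"translation":[0,0,0],"spin":-0.8},{"translation":[0,0,0],"spin":-0.85},{"translation":[0,0,0],"spin":-0.85},{"translation":[0,0.4,0.8],"spin":0},{"translation":[0,0.4,0.85],"spin":0},{"translation":[0,0.4,0.85],"spin":0},{"translation":[0,0.4,0.85],"spin":0},{"translation":[0,0.4,0.85],"spin":0},{"translation":[0,0.4,0.85],"spin":0},{"translation":[0,0.4,0.85],"spin":0},{"translation":[0,0.4,0.85],"spin":0}]' 0.35
python3 -m pendant '[{"translation":[0.6,0.4,0.7],"spin":0},{"translation":[0.7,0.5,0.6],"spin":0},{"translation":[0,0,0],"spin":0},{"translation":[0,0,0],"spin":0}]'
python3 - <<'E'
from h import *
im=crop("wrist","pics/w19.png",0,640,0,480,1);c=robot.get_calibration("wrist")
r=fitm(im,c,.396,-.358,.6);print(np.round(r,4))
mv([r[0],r[1],.007],r[2]+90)
E
```

```text
t: 44.68
tcp_pos: [0.418, -0.299, 0.2008]
tool_rot: [-1.356, 1.567, 2.38]
wrist_force: [-0.6, -0.2, 0.2]
width: 0.0634
t: 45.18
tcp_pos: [0.3964, -0.3568, 0.1504]
tool_rot: [-1.817, 1.569, 1.918]
wrist_force: [-0.2, 0.9, 0.9]
width: 0.0636
[ 0.3958 -0.3595 29.7677  0.8702]
t 45.23 tcp [ 0.3969 -0.3569  0.1513] F [-0.4  0.1  0.2] w 0.0633
tool axes y [ 0.56  -0.828  0.   ] z [-0.828 -0.56  -0.001] x [ 0.001  0.    -1.   ]
units [3.609 0.037 0.062]
spin units 0.432 heading -55.9
units after spin [3.609 0.042 0.059]
```

View pics/w19.png

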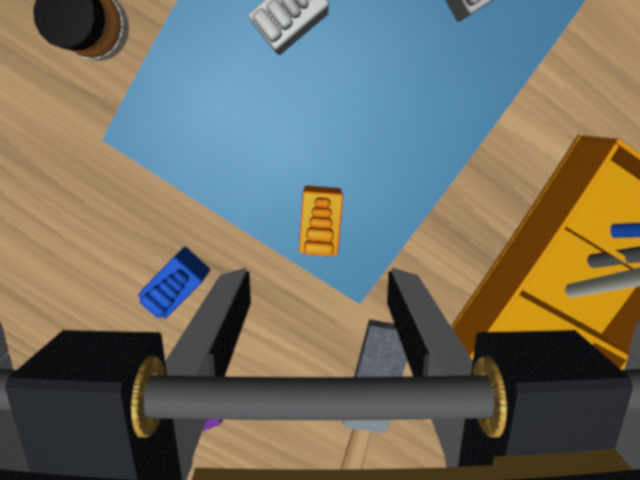

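```bash

python3 -m pendant '[{"translation":[0.8,0.04,0.06],"spin":0.42},{"translation":[1,0,0],"spin":0},{"translation":[1,0,0],"spin":0},{"translation":[0.6,0,0],"spin":0},{"translation":[0.2,0,0],"spin":0},{"translation":[0,0,0],"spin":0}]'
python3 -m pendant '[{"translation":[0,0,0],"spin":0},{"translation":[0,0,0],"spin":0},{"translation":[0,0,0],"spin":0},{"translation":[0,0,0],"spin":0},{"translation":[0,0,0],"spin":0},{"translation":[0,0,0],"spin":0}]' -1 25
python3 -m pendant '[{"translation":[-0.5,0,0],"spin":0},{"translation":[-0.7,0,0],"spin":0},{"translation":[-0.9,0,0],"spin":0},{"translation":[-0.9,0,0],"spin":0},{"translation":[-0.8,0,0],"spin":0},{"translation":[0,0,0],"spin":0}]' 
python3 - <<'E'
from h import *
mv([.575,.036,.020],-89)
E
```

```text
t: 45.98
tcp_pos: [0.3961, -0.3601, 0.0079]
tool_rot: [1.943, 1.57, -0.677]
wrist_force: [1.2, 1.0, 0.6]
width: 0.0636
t: 46.72
tcp_pos: [0.3954, -0.3603, 0.0074]
tool_rot: [2.234, 1.571, -0.387]
wrist_force: [-0.6, 0.5, 3.5]
width: 0.0296
t: 47.48
tcp_pos: [0.3966, -0.3616, 0.1617]
tool_rot: [1.785, 1.565, -0.836]
wrist_force: [-0.3, 0.2, -1.4]
width: 0.0298
t 47.48 tcp [ 0.3966 -0.3616  0.1617] F [-0.3  0.2 -1.4] w 0.0298
tool axes y [ 0.498 -0.867  0.006] z [-0.867 -0.498 -0.001] x [ 0.004 -0.005 -1.   ]
units [ 3.515 -6.424 -8.811]
spin units 2.884 heading -60.2
units after spin [ 3.515 -9.877 -4.62 ]
```

```bash

python3 -m pendant '[{"translation":[0,0,0],"spin":0.96},{"translation":[0,0,0],"spin":0.96},{"translation":[0,0,0],"spin":0.96},{"translation":[0,-0.9,-0.4],"spin":0},{"translation":[0,-0.9,-0.4],"spin":0},{"translation":[0,-0.9,-0.4],"spin":0},{"translation":[0,-0.9,-0.4],"spin":0},{"translation":[0,-0.9,-0.4],"spin":0},{"translation":[0,-0.9,-0.4],"spin":0},{"translation":[0,-0.9,-0.4],"spin":0},{"translation":[0,-0.9,-0.4],"spin":0},{"translation":[0,-0.9,-0.4],"spin":0}]'
python3 -m pendant '[{"translation":[0,-0.9,-0.5],"spin":0},{"translation":[0,-0.87,-0.5],"spin":0},{"translation":[0.9,0,0],"spin":0},{"translation":[0.9,0,0],"spin":0},{"translation":[0.8,0,0],"spin":0},{"translation":[0,0,0],"spin":0},{"translation":[0,0,0],"spin":0}]'
python3 - <<'E'
from h import *
im=crop("wrist","pics/w20.png",0,640,0,480,1)
mv([.575,.036,.020],-89)
E
```

```text
t: 48.98
tcp_pos: [0.5327, -0.0323, 0.1562]
tool_rot: [-0.174, 1.567, 2.985]
wrist_force: [-0.2, -0.1, -1.2]
width: 0.03
t: 49.85
tcp_pos: [0.5722, 0.0378, 0.055]
tool_rot: [-0.682, 1.571, 2.478]
wrist_force: [0.4, 0.5, -0.0]
width: 0.03
t 49.9 tcp [0.573  0.0378 0.0561] F [ 0.4  0.3 -0.1] w 0.0298
tool axes y [ 0.018 -1.     0.   ] z [-1.    -0.018 -0.002] x [ 0.002  0.    -1.   ]
units [ 0.903  0.046 -0.048]
spin units 0.003 heading -89.0
units after spin [ 0.903  0.046 -0.048]
```

View pics/w20.png

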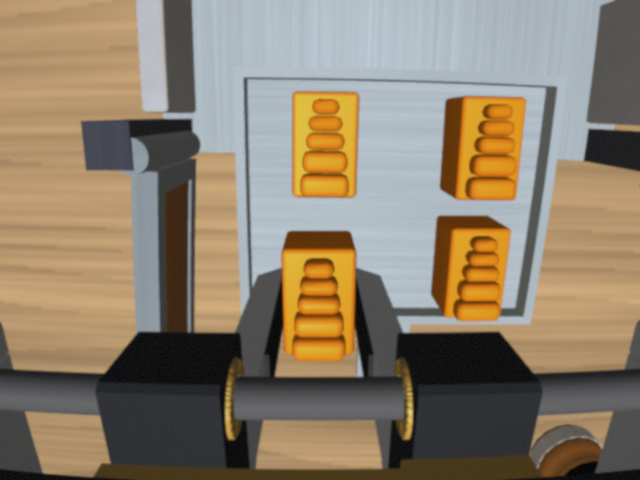

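```bash

python3 -m pendant '[{"translation":[0.5,0.04,-0.05],"spin":0},{"translation":[0.28,0,0],"spin":0},{"translation":[0.1,0,0],"spin":0},{"translation":[0,0,0],"spin":0},{"translation":[0,0,0],"spin":0}]'
python3 -m pendant '[{"translation":[0,0,0],"spin":0},{"translation":[0,0,0],"spin":0},{"translation":[0,0,0],"spin":0}]' -0.1
python3 -m pendant '[{"translation":[-0.5,0,0],"spin":0},{"translation":[-0.9,0,0],"spin":0},{"translation":[-0.9,0,0],"spin":0},{"translation":[-0.9,0,0],"spin":0},{"translation":[-0.9,0,0],"spin":0},{"translation":[-0.5,0,0],"spin":0},{"translation":[0,0,0],"spin":0}]' 
python3 - <<'E'
from h import *
im=crop("wrist","pics/w21.png",0,640,0,480,1)
c=robot.get_calibration("wrist"); 
for p in [(.572,.036),(.572,-.04),(.633,.036),(.633,-.04)]: print(np.round(fitm(im,c,*p,0,.012),4))
mv([.510,-.003,.15],1)
E
```

```text
t: 50.52
tcp_pos: [0.5747, 0.0363, 0.0207]
tool_rot: [3.136, 1.569, 0.013]
wrist_force: [-0.2, 0.4, -0.2]
width: 0.0299
t: 50.9
tcp_pos: [0.5744, 0.0363, 0.0201]
tool_rot: [-3.021, 1.57, 0.138]
wrist_force: [-0.3, -0.6, 0.1]
width: 0.0424
t: 51.78
tcp_pos: [0.5753, 0.0363, 0.2062]
tool_rot: [3.105, 1.566, -0.018]
wrist_force: [-0.6, -0.0, 0.5]
width: 0.0421
[0.5749 0.0362 0.5094 0.8535]
[ 0.572  -0.0411  4.9423  0.8402]
[0.6331 0.0354 0.6195 0.8733]
[ 0.6342 -0.0401  4.6577  0.8475]
t 51.83 tcp [0.5744 0.0363 0.2043] F [-0.4  0.9 -0.6] w 0.0422
tool axes y [ 0.018 -1.     0.   ] z [-1.    -0.018 -0.001] x [ 0.001  0.    -1.   ]
units [1.355 0.953 1.63 ]
spin units -8.996 heading -89.0
units after spin [ 1.355 -1.63   0.954]
```

View pics/w21.png

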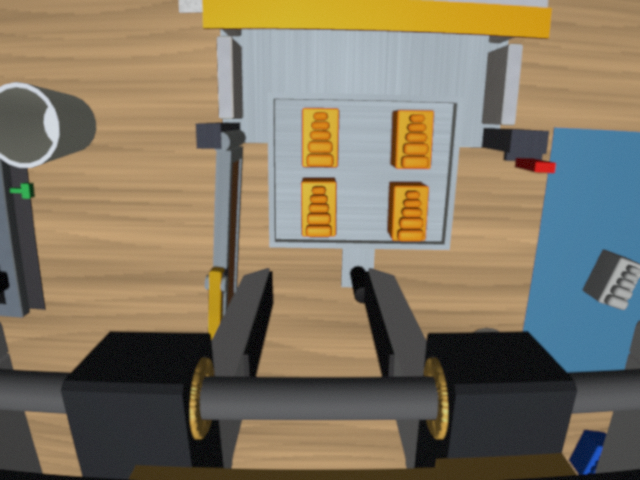

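```bash

python3 -m pendant '[{"translation":[0,0,0],"spin":-1},{"translation":[0,0,0],"spin":-1},{"translation":[0,0,0],"spin":-1},{"translation":[0,0,0],"spin":-1},{"translation":[0,0,0],"spin":-1},{"translation":[0,0,0],"spin":-1},{"translation":[0,0,0],"spin":-1},{"translation":[0,0,0],"spin":-1},{"translation":[0,0,0],"spin":-1},{"translation":[0,-0.8,0.5],"spin":0},{"translation":[0.5,-0.8,0.45],"spin":0},{"translation":[0.8,-0.03,0],"spin":0}]' 0
python3 -m pendant '[{"translation":[0,0,0],"spin":0},{"translation":[0,0,0],"spin":0}]'
python3 - <<'E'
from h import *
crop("wrist","pics/w22.png",0,640,0,480,1)
c=robot.get_calibration("wrist")
print(w2px(c,[.509,-.002,.066]))
mv([0.510,-0.002,.037],1)
E
```

```text
t: 53.32
tcp_pos: [0.5082, -0.0038, 0.1509]
tool_rot: [0.512, 1.57, -1.042]
wrist_force: [0.1, -0.2, -0.6]
width: 0.0466
t: 53.58
tcp_pos: [0.5099, -0.0028, 0.1519]
tool_rot: [-1.98, 1.57, 2.751]
wrist_force: [0.4, 0.1, 1.3]
width: 0.0469
(np.float64(315.953322025451), np.float64(233.69186145788))
t 53.62 tcp [ 0.5104 -0.0027  0.1526] F [ 0.4 -0.5 -0.1] w 0.0469
tool axes y [1.    0.019 0.001] z [ 0.019 -1.     0.   ] x [ 0.001  0.    -1.   ]
units [ 2.89  -0.013 -0.019]
spin units 0.006 heading 1.1
units after spin [ 2.89  -0.013 -0.019]
```

View pics/w22.png

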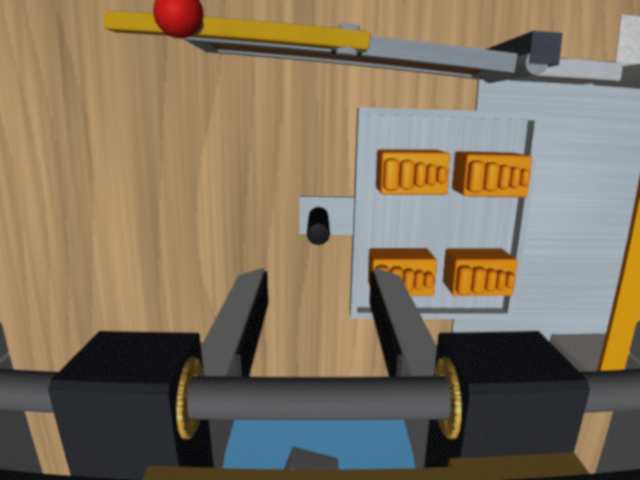

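```bash

python3 -m pendant '[{"translation":[0.8,0,0],"spin":0},{"translation":[0.8,0,0],"spin":0},{"translation":[0.8,0,0],"spin":0},{"translation":[0.46,0,0],"spin":0},{"translation":[0,0,0],"spin":0}]'
python3 -m pendant '[{"translation":[0,0,0],"spin":0},{"translation":[0,0,0],"spin":0},{"translation":[0,0,0],"spin":0},{"translation":[0,0,0],"spin":0},{"translation":[0,0,0],"spin":0}]' -1 25
python3 -m pendant '[{"translation":[0,0.2,0],"spin":0},{"translation":[0,0.4,0],"spin":0},{"translation":[0,0.4,0],"spin":0},{"translation":[0,0.4,0],"spin":0},{"translation":[0,0.4,0],"spin":0},{"translation":[0,0.4,0],"spin":0},{"translation":[0,0.4,0],"spin":0},{"translation":[0,0.4,0],"spin":0},{"translation":[0,0.4,0],"spin":0},{"translation":[0,0.4,0],"spin":0},{"translation":[0,0,0],"spin":0}]'

```

```text
t: 54.25
tcp_pos: [0.5095, -0.0026, 0.0368]
tool_rot: [-1.754, 1.569, 2.977]
wrist_force: [0.2, -0.4, 0.6]
width: 0.0473
t: 54.88
tcp_pos: [0.51, -0.0029, 0.0382]
tool_rot: [1.479, 1.57, -0.074]
wrist_force: [-0.2, 0.5, 3.7]
width: 0.0156
t: 56.25
tcp_pos: [0.6642, -0.0025, 0.0383]
tool_rot: [0.792, 1.565, -0.761]
wrist_force: [1.5, -4.4, 2.7]
width: 0.0157
```

```bash

python3 -m pendant '[{"translation":[0,0.15,0.03],"spin":0},{"translation":[0,0.15,0.03],"spin":0},{"translation":[0,0,0],"spin":0}]'
python3 -m pendant '[{"translation":[0,0.1,0],"spin":0},{"translation":[0,0.1,0],"spin":0},{"translation":[0,0,0],"spin":0}]'
```

```text
t: 56.62
tcp_pos: [0.6751, -0.0026, 0.0383]
tool_rot: [1.481, 1.568, -0.072]
wrist_force: [1.1, -2.1, 4.6]
width: 0.0152
t: 57.0
tcp_pos: [0.679, -0.0026, 0.0382]
tool_rot: [-1.467, 1.564, -3.02]
wrist_force: [-9.4, -3.2, 9.4]
width: 0.0152
```

```bash

python3 -m pendant '[{"translation":[0,0.1,0],"spin":0},{"translation":[0,0.05,0],"spin":0},{"translation":[0,0,0],"spin":0}]'

```

```text
t: 57.38
tcp_pos: [0.6789, -0.0025, 0.038]
tool_rot: [-1.54, 1.55, -3.092]
wrist_force: [-23.2, -2.6, 17.5]
width: 0.0156
```

```bash

python3 -m pendant '[{"translation":[0,-0.1,0],"spin":0},{"translation":[0,-0.08,0],"spin":0},{"translation":[0,0,0],"spin":0}]'
python3 -m pendant '[{"translation":[0,0,0],"spin":0},{"translation":[0,0,0],"spin":0},{"translation":[0,0,0],"spin":0},{"translation":[0,0,0],"spin":0}]' 0
python3 -m pendant '[{"translation":[-0.5,0,0],"spin":0},{"translation":[-0.9,0,0],"spin":0},{"translation":[-0.9,0,0],"spin":0},{"translation":[-0.9,-0.5,-0.3],"spin":0},{"translation":[-0.9,-0.9,-0.5],"spin":0},{"translation":[-0.5,-0.9,-0.5],"spin":0},{"translation":[0,-0.9,-0.5],"spin":0},{"translation":[0,-0.9,-0.5],"spin":0},{"translation":[0,0,-0.1],"spin":0},{"translation":[0,0,0],"spin":0}]'
python3 - <<'E'
from h import *
crop("wrist","pics/w23.png",0,640,0,480,1)
crop("scene","pics/s23.png",220,420,180,320,4)
mv([.438,.124,.2],-95)
print(robot.state()["joint_pos"])
E
```

```text
t: 57.75
tcp_pos: [0.679, -0.0025, 0.0381]
tool_rot: [-1.338, 1.568, -2.891]
wrist_force: [-4.6, -1.7, 7.7]
width: 0.0155
t: 58.25
tcp_pos: [0.6804, -0.0019, 0.037]
tool_rot: [-2.124, 1.57, 2.607]
wrist_force: [0.7, 0.6, -0.0]
width: 0.0469
t: 59.5
tcp_pos: [0.5155, 0.0909, 0.2229]
tool_rot: [1.552, 1.568, -0.0]
wrist_force: [-0.2, -0.5, 0.0]
width: 0.047
t 59.6 tcp [0.5157 0.0904 0.2219] F [ 0.5 -0.4 -0.6] w 0.0472
tool axes y [1.    0.018 0.001] z [ 0.018 -1.     0.   ] x [ 0.001 -0.    -1.   ]
units [ 0.547 -1.929 -0.875]
spin units -8.4 heading 1.0
units after spin [ 0.547  0.668 -2.01 ]
[ 6.52958775e-02  2.48127046e-02  1.40383599e+00 -2.21211368e-04
  1.71192214e+00  4.77539451e-02]
```

View pics/w23.png

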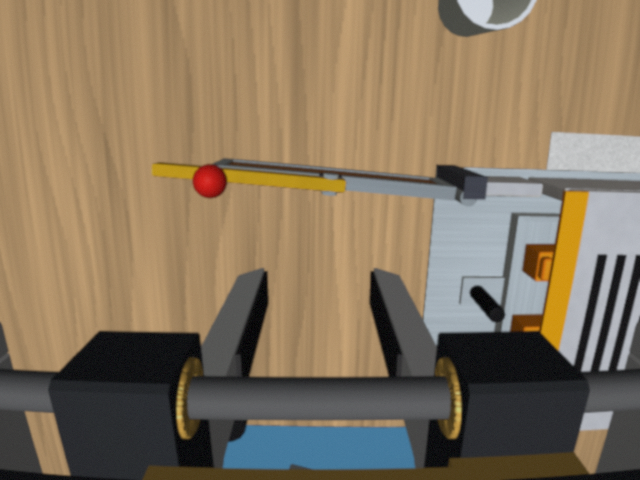

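View pics/s23.png

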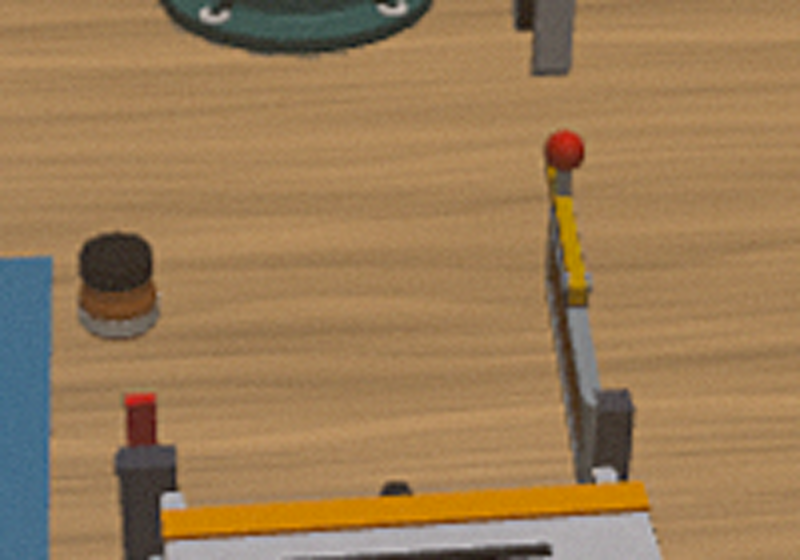

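```bash

python3 -m pendant '[{"translation":[0,0,0],"spin":0.96},{"translation":[0,0,0],"spin":0.96},{"translation":[0,0,0],"spin":0.96},{"translation":[0,0,0],"spin":0.96},{"translation":[0,0,0],"spin":0.96},{"translation":[0,0,0],"spin":0.96},{"translation":[0,0,0],"spin":0.96},{"translation":[0,0,0],"spin":0.96},{"translation":[0,0,0],"spin":0.96},{"translation":[0,0,0],"spin":0.96},{"translation":[0,0,0],"spin":0}]'
python3 -m pendant '[{"translation":[0,-0.2,0.7],"spin":0},{"translation":[0,-0.27,0.7],"spin":0},{"translation":[0,-0.2,0.61],"spin":0},{"translation":[0,0,0],"spin":0},{"translation":[0,0,0],"spin":0}]'
python3 - <<'E'
from h import *
im=robot.snapshot("wrist");c=robot.get_calibration("wrist")
h=cv2.cvtColor(im,cv2.COLOR_RGB2HSV);m=cv2.inRange(h,(0,180,80),(5,255,255))|cv2.inRange(h,(174,180,80),(180,255,255))
n,l,s,ce=cv2.connectedComponentsWithStats(m);k=1+s[1:,4].argmax();print(ce[k],s[k])
p=px2w(c,*ce[k],.114);print(p);mv([p[0],p[1],.096],-95)
E
```

```text
t: 60.98
tcp_pos: [0.5155, 0.0902, 0.2212]
tool_rot: [0.228, 1.57, -2.999]
wrist_force: [0.7, 0.3, -0.2]
width: 0.0471
t: 61.6
tcp_pos: [0.4378, 0.1241, 0.2215]
tool_rot: [2.915, 1.57, -0.313]
wrist_force: [1.3, 0.1, 0.6]
width: 0.0471
[320.39327296 225.28978008] [305 211  32  30 773]
[0.43901109 0.12246825 0.114     ]
t 61.65 tcp [0.4379 0.124  0.2214] F [ 0.7  0.4 -0. ] w 0.0466
tool axes y [-0.086 -0.996  0.   ] z [-0.996  0.086 -0.   ] x [ 0. -0. -1.]
units [ 3.135  0.036 -0.03 ]
spin units 0.005 heading -94.9
units after spin [ 3.135  0.036 -0.03 ]
```

```bash

python3 -m pendant '[{"translation":[0.8,0.03,-0.03],"spin":0},{"translation":[0.9,0,0],"spin":0},{"translation":[0.9,0,0],"spin":0},{"translation":[0.53,0,0],"spin":0},{"translation":[0,0,0],"spin":0}]'
python3 -m pendant '[{"translation":[0,0,0],"spin":0},{"translation":[0,0,0],"spin":0},{"translation":[0,0,0],"spin":0},{"translation":[0,0,0],"spin":0},{"translation":[0,0,0],"spin":0}]' -1 25
python3 -m pendant '[{"translation":[-0.21,0,-0.1],"spin":0},{"translation":[-0.2,0,-0.12],"spin":0},{"translation":[-0.18,0,-0.14],"spin":0},{"translation":[0,0,0],"spin":0},{"translation":[0,0,0],"spin":0}]'
python3 - <<'E'
from h import *
mv([0.631,0.108,.119],1)
crop("scene","pics/s24.png",220,420,150,290,4)
E
```

```text
t: 62.28
tcp_pos: [0.4372, 0.1225, 0.0941]
tool_rot: [0.253, 1.566, -2.976]
wrist_force: [1.0, -1.1, 0.4]
width: 0.0468
t: 62.9
tcp_pos: [0.439, 0.1233, 0.0974]
tool_rot: [-2.937, 1.568, 0.118]
wrist_force: [1.2, -0.5, 4.2]
width: 0.0226
t: 63.52
tcp_pos: [0.4519, 0.122, 0.1197]
tool_rot: [-0.008, 1.569, 3.047]
wrist_force: [-2.0, 0.6, -0.3]
width: 0.0226
t 63.52 tcp [0.4519 0.122  0.1197] F [-2.   0.6 -0.3] w 0.0226
tool axes y [-0.086 -0.996 -0.   ] z [-0.996  0.086  0.001] x [-0.001  0.    -1.   ]
units [ 0.011 -0.039 -4.491]
spin units 8.404 heading -95.0
units after spin [ 0.011 -4.471 -0.428]
```

View pics/s24.png

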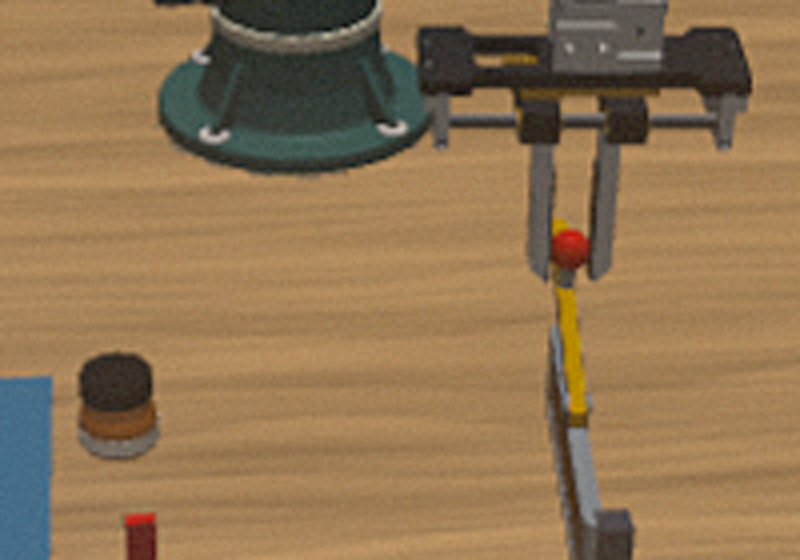

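```bash

python3 -m pendant '[{"translation":[0,0.32,-0.01],"spin":-0.4},{"translation":[0,0.63,-0.044],"spin":-0.8},{"translation":[0,0.63,-0.044],"spin":-0.8},{"translation":[0,0.63,-0.044],"spin":-0.8},{"translation":[0,0.63,-0.044],"spin":-0.8},{"translation":[0,0.63,-0.044],"spin":-0.8},{"translation":[0,0,0],"spin":0}]'
python3 - <<'E'
from h import *
mv([0.631,0.108,.119],1)
E
```

```text
t: 64.45
tcp_pos: [0.4931, -0.0086, 0.1191]
tool_rot: [-3.065, 1.57, 0.755]
wrist_force: [2.3, 1.8, -2.5]
width: 0.0228
t 64.45 tcp [ 0.4931 -0.0086  0.1191] F [ 2.3  1.8 -2.5] w 0.0228
tool axes y [ 0.628 -0.778 -0.   ] z [-0.778 -0.628 -0.001] x [ 0.001  0.001 -1.   ]
units [ 0.007 -0.103 -4.513]
spin units -5.21 heading -51.1
units after spin [ 0.007  3.498 -2.854]
```

```bash

python3 -m pendant '[{"translation":[0,0.63,-0.07],"spin":-0.8},{"translation":[0,0.63,-0.06],"spin":-0.8},{"translation":[0,0.63,-0.044],"spin":-0.8},{"translation":[0,0.63,-0.044],"spin":-0.8},{"translation":[0,0,0],"spin":0}]'
python3 - <<'E'
from h import *
mv([0.631,0.108,.119],1)
crop("scene","pics/s25.png",220,420,180,320,4)
E
```

```text
t: 65.08
tcp_pos: [0.5756, -0.0646, 0.1196]
tool_rot: [-0.024, 1.569, -1.929]
wrist_force: [-0.3, -1.8, -0.1]
width: 0.0228
t 65.08 tcp [ 0.5756 -0.0646  0.1196] F [-0.3 -1.8 -0.1] w 0.0228
tool axes y [ 0.945 -0.327 -0.   ] z [-0.327 -0.945  0.001] x [-0.    -0.001 -1.   ]
units [ 0.008 -0.105 -4.531]
spin units -2.011 heading -19.1
units after spin [ 0.008  1.459 -4.291]
```

View pics/s25.png

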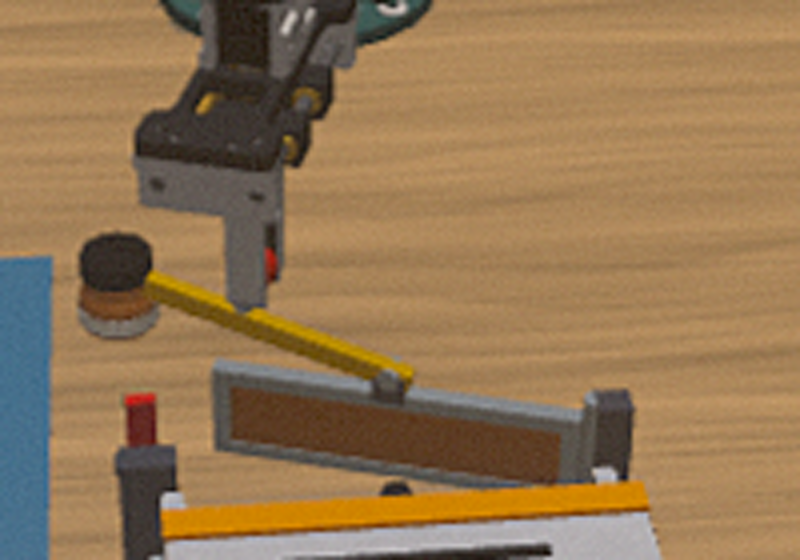

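```bash

python3 -m pendant '[{"translation":[0,0.32,-0.02],"spin":-0.4},{"translation":[0,0.32,-0.01],"spin":-0.4},{"translation":[0,0.32,-0.01],"spin":-0.4},{"translation":[0,0.32,-0.01],"spin":-0.4},{"translation":[0,0.16,0],"spin":-0.2},{"translation":[0,0,0],"spin":0}]'
python3 -m pendant '[{"translation":[0,0.08,0],"spin":-0.1},{"translation":[0,0.08,0],"spin":0},{"translation":[0,0,0],"spin":0}]'
python3 - <<'E'
from h import *
mv([0.631,0.108,.119],1)
E
```

```text
t: 65.88
tcp_pos: [0.6317, -0.0737, 0.1201]
tool_rot: [0.898, 1.57, -0.691]
wrist_force: [0.8, -1.6, -0.4]
width: 0.0226
t: 66.25
tcp_pos: [0.6344, -0.0747, 0.1188]
tool_rot: [-1.457, 1.561, -3.028]
wrist_force: [-7.8, -2.7, 0.9]
width: 0.0222
t 66.25 tcp [ 0.6344 -0.0747  0.1188] F [-7.8 -2.7  0.9] w 0.0222
tool axes y [ 1.    -0.    -0.009] z [-0.    -1.     0.001] x [-0.009 -0.001 -1.   ]
units [-0.009 -0.087 -4.567]
spin units -0.102 heading -0.0
units after spin [-0.009 -0.006 -4.568]
```

```bash

python3 -m pendant '[{"translation":[0.18,0,0.14],"spin":0},{"translation":[0.2,0,0.12],"spin":0},{"translation":[0.18,0,0.1],"spin":0},{"translation":[0,0,0],"spin":0}]'
python3 - <<'E'
from h import *
mv([0.631,0.108,.119],1)
crop("scene","pics/s26.png",220,420,180,320,4)
E
```

```text
t: 66.75
tcp_pos: [0.6344, -0.0867, 0.0976]
tool_rot: [-1.968, 1.561, 2.745]
wrist_force: [-9.3, 1.8, 6.8]
width: 0.0223
t 66.75 tcp [ 0.6344 -0.0867  0.0976] F [-9.3  1.8  6.8] w 0.0223
tool axes y [ 1.     0.001 -0.009] z [ 0.001 -1.    -0.004] x [-0.009  0.004 -1.   ]
units [-0.516 -0.087 -4.87 ]
spin units -0.096 heading 0.0
units after spin [-0.516 -0.006 -4.87 ]
```

View pics/s26.png

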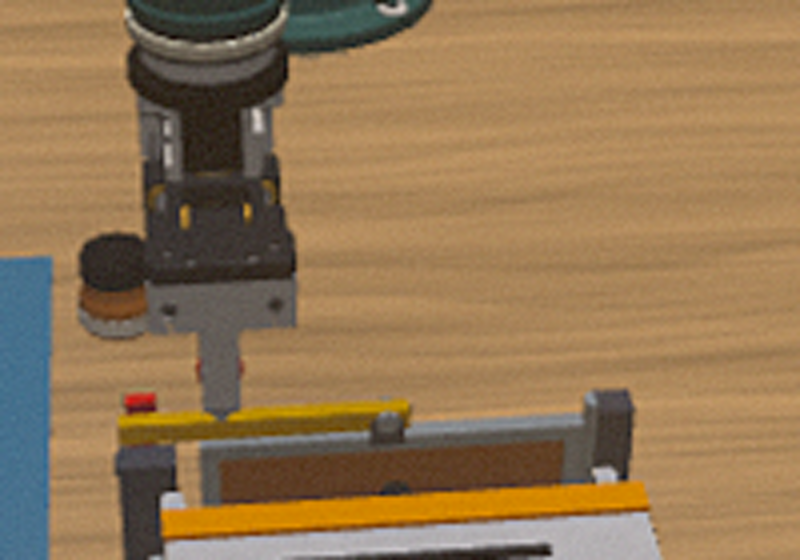

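```bash

python3 -m pendant '[{"translation":[-0.08,0,0],"spin":0},{"translation":[0,0,0],"spin":0},{"translation":[0,0,0],"spin":0},{"translation":[0,0,0],"spin":0}]' 0.1
python3 -m pendant '[{"translation":[-0.6,0,0],"spin":0},{"translation":[-0.8,0,0],"spin":0},{"translation":[-0.8,0,0],"spin":0},{"translation":[-0.8,0,0],"spin":0},{"translation":[-0.5,-0.9,-0.9],"spin":0},{"translation":[-0.2,-0.9,-0.9],"spin":0},{"translation":[0,-0.9,-0.9],"spin":0},{"translation":[0,0,-0.9],"spin":0},{"translation":[0,0,0],"spin":0}]'
python3 - <<'E'
from h import *
crop("wrist","pics/w27.png",0,640,0,480,1)
crop("scene","pics/s27.png",220,420,180,320,4)
mv([.495,.353,.15],90)
print(robot.state()["joint_pos"])
c=robot.get_calibration("scene");print(robot.spot_in("scene","latch_ball"))
E
```

```text
t: 67.3
tcp_pos: [0.6384, -0.0883, 0.1007]
tool_rot: [1.876, 1.57, 0.306]
wrist_force: [-0.3, -0.1, -0.1]
width: 0.0512
t: 68.42
tcp_pos: [0.5297, 0.0575, 0.2492]
tool_rot: [1.972, 1.57, 0.406]
wrist_force: [0.6, -0.5, 0.1]
width: 0.0514
t 68.53 tcp [0.5303 0.0555 0.2488] F [ 0.5  0.1 -1. ] w 0.0515
tool axes y [1.    0.001 0.   ] z [ 0.001 -1.     0.001] x [ 0.    -0.001 -1.   ]
units [ 2.465 -0.873 -7.441]
spin units -8.993 heading 0.1
units after spin [ 2.465  7.44  -0.882]
[-1.79634269e-03  4.49606263e-02  1.33044638e+00 -5.54597707e-04
  1.76579168e+00 -3.18497352e-03]
[{'xyz': [0.6382, -0.0796, 0.0894], 'conf': 0.66}]
```

View pics/s27.png

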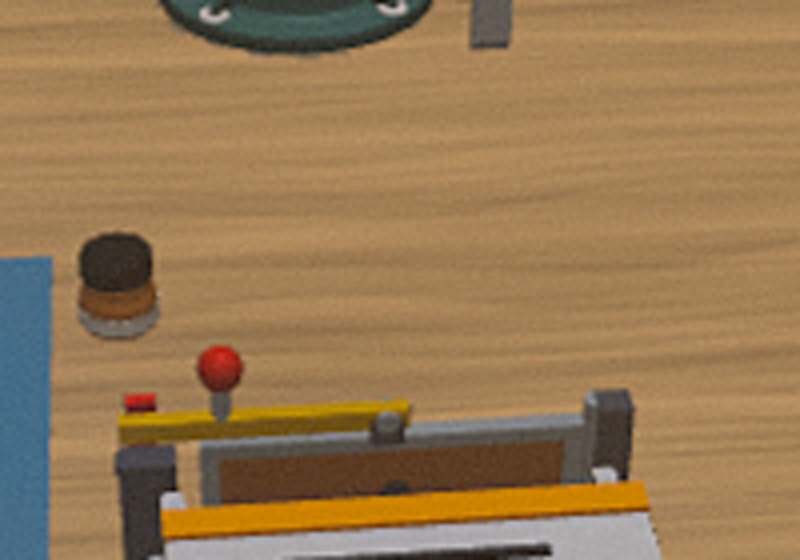

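View pics/w27.png

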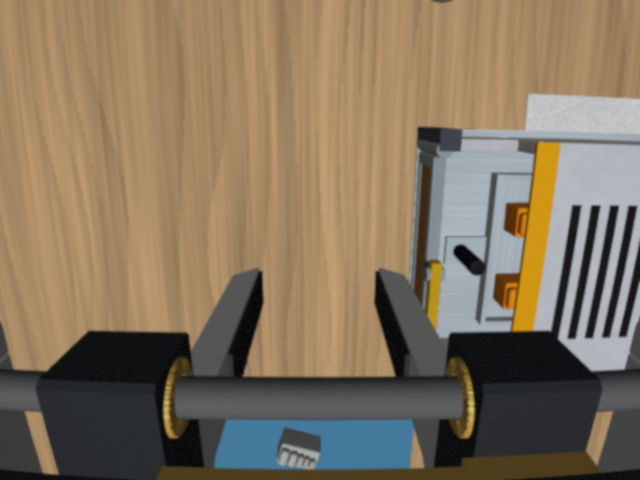

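```bash

python3 -m pendant '[{"translation":[0,0,-0.9],"spin":0},{"translation":[0,0,-0.9],"spin":0},{"translation":[0,0,-0.9],"spin":0},{"translation":[0,0,-0.9],"spin":0},{"translation":[0,0,-0.9],"spin":0},{"translation":[0,0.1,-0.9],"spin":0},{"translation":[0.5,0.1,-0.8],"spin":0},{"translation":[0.3,0,-0.8],"spin":0},{"translation":[0,0,0],"spin":0},{"translation":[0,0,0],"spin":0}]'
python3 - <<'E'
from h import *
crop("wrist","pics/w28.png",0,640,0,480,1)
crop("top","pics/t28.png",160,260,150,270,5)
mv([.495,.353,.15],0)
print(robot.state()["joint_pos"])
E
```

```text
t: 69.82
tcp_pos: [0.5388, 0.3343, 0.2168]
tool_rot: [0.403, 1.57, -1.169]
wrist_force: [-0.8, -0.2, -0.2]
width: 0.0518
t 69.92 tcp [0.5388 0.3343 0.2177] F [-0.4  0.3 -0.1] w 0.0519
tool axes y [ 1.    -0.001  0.002] z [-0.001 -1.    -0.   ] x [ 0.002  0.    -1.   ]
units [ 1.691 -1.099 -0.466]
spin units -0.007 heading -0.1
units after spin [ 1.691 -1.098 -0.467]
[ 4.66155344e-01  2.73943116e-01  1.13047127e+00 -4.23951500e-04
  1.73565467e+00  4.67356115e-01]
```

View pics/w28.png

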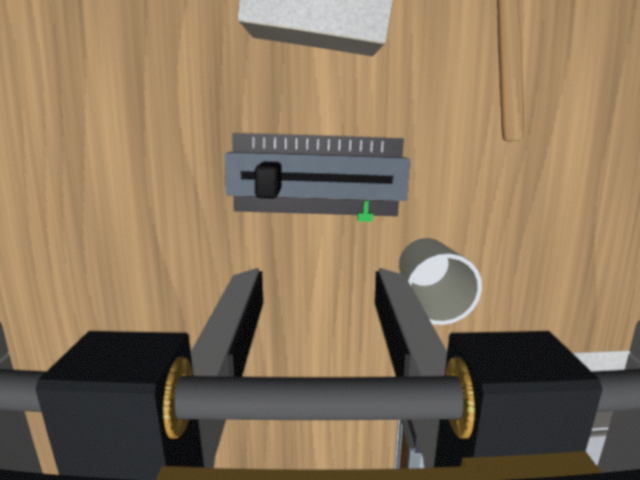

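```bash

python3 - <<'E'
from h import *
im=robot.snapshot("wrist")
cv2.imwrite("pics/w28c.png",cv2.resize(im[120:230,220:420,::-1],None,fx=4,fy=4,interpolation=cv2.INTER_CUBIC))
c=robot.get_calibration("wrist")
a=px2w(c,242,175,.014);b=px2w(c,392,179.5,.014)
print(a,b,np.degrees(np.arctan2(b[1]-a[1],b[0]-a[0])))
for u,v,z in [(227,152,.014),(410,158,.014),(226,194,.014),(408,199,.014)]: print(px2w(c,u,v,z).round(4))
h=cv2.cvtColor(im,cv2.COLOR_RGB2HSV);m=cv2.inRange(h,(45,100,60),(80,255,255));ys,xs=np.nonzero(m);print(xs.min(),xs.max(),ys.min(),ys.max(),[(v,xs[ys==v].mean()) for v in np.unique(ys)])
E
```

```text
[0.4686272  0.35838426 0.014     ] [0.60727444 0.35418467 0.014     ] -1.7349472017925598
[0.4558 0.3795 0.014 ]
[0.623  0.3741 0.014 ]
[0.4528 0.3406 0.014 ]
[0.6232 0.3359 0.014 ]
357 372 200 221 [(np.int64(200), np.float64(365.0)), (np.int64(201), np.float64(365.0)), (np.int64(202), np.float64(365.0)), (np.int64(203), np.float64(365.0)), (np.int64(204), np.float64(365.0)), (np.int64(205), np.float64(365.0)), (np.int64(206), np.float64(365.0)), (np.int64(207), np.float64(365.0)), (np.int64(208), np.float64(364.5)), (np.int64(209), np.float64(364.5)), (np.int64(210), np.float64(364.5)), (np.int64(211), np.float64(364.5)), (np.int64(212), np.float64(364.0)), (np.int64(213), np.float64(364.0)), (np.int64(214), np.float64(364.5)), (np.int64(215), np.float64(364.0)), (np.int64(216), np.float64(364.0)), (np.int64(217), np.float64(364.0)), (np.int64(218), np.float64(364.0)), (np.int64(219), np.float64(364.0)), (np.int64(220), np.float64(364.0)), (np.int64(221), np.float64(364.5))]
```

View pics/w28c.png

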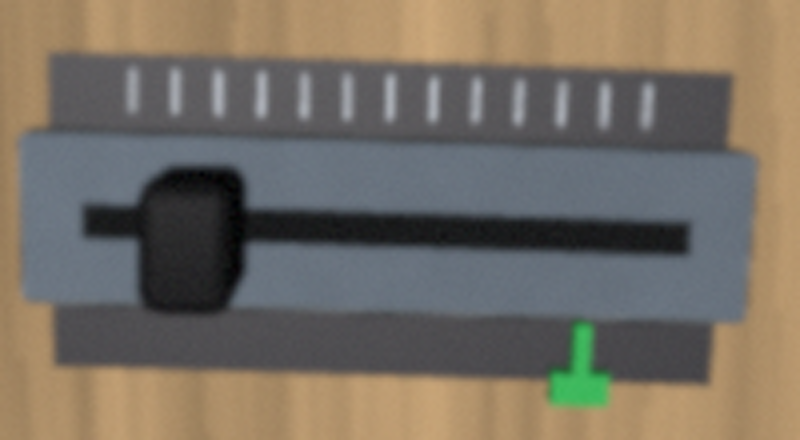

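```bash

python3 - <<'E'
from h import *
c=robot.get_calibration("wrist")
g=px2w(c,266.2,182,.054);m=px2w(c,365.2,201,.008)
t=np.array([np.cos(np.radians(-1.8)),np.sin(np.radians(-1.8))])
print(g,m,'along',(m-g)[:2]@t)
print([w2px(c,[g[0]+t[0]*a-t[1]*b*-1*0,g[1]+t[1]*a,.054]) for a,b in((-.01,0),(.01,0))])
mv([g[0],g[1],.024],-1.8)
E
```

```text
[0.49580862 0.35794439 0.054     ] [0.58365116 0.33267372 0.008     ] along 0.08859296334198231
[(np.float64(254.17067812125512), np.float64(181.65720809863603)), (np.float64(278.2448360772885), np.float64(182.3497079493339))]
t 69.97 tcp [0.5387 0.3344 0.2178] F [-0.  -0.8  0.6] w 0.0518
tool axes y [ 1.    -0.001  0.002] z [-0.001 -1.    -0.   ] x [ 0.002  0.    -1.   ]
units [ 4.844 -1.082 -0.585]
spin units 0.173 heading -0.1
units after spin [ 4.844 -1.099 -0.552]
```

```bash

python3 -m pendant '[{"translation":[0.2,-0.6,-0.3],"spin":0.17},{"translation":[0.6,-0.5,-0.26],"spin":0},{"translation":[0.9,0,0],"spin":0},{"translation":[0.9,0,0],"spin":0},{"translation":[0.9,0,0],"spin":0},{"translation":[0.7,0,0],"spin":0},{"translation":[0.4,0,0],"spin":0},{"translation":[0.2,0,0],"spin":0},{"translation":[0,0,0],"spin":0}]'
python3 -m pendant '[{"translation":[0,0,0],"spin":0},{"translation":[0,0,0],"spin":0},{"translation":[0,0,0],"spin":0},{"translation":[0,0,0],"spin":0},{"translation":[0,0,0],"spin":0}]' -1 20
python3 - <<'E'
from h import *
crop("wrist","pics/w29.png",0,640,0,480,1)
mv([.5836,.353,.024],-1.8)
E
```

```text
t: 71.1
tcp_pos: [0.4946, 0.3586, 0.0252]
tool_rot: [2.141, 1.57, 0.541]
wrist_force: [-0.1, -0.2, 0.8]
width: 0.0521
t: 71.72
tcp_pos: [0.4945, 0.3588, 0.0252]
tool_rot: [2.172, 1.57, 0.573]
wrist_force: [-0.2, 0.5, 1.5]
width: 0.0198
t 71.78 tcp [0.4945 0.3588 0.0252] F [0.2 1.  0.8] w 0.0199
tool axes y [ 1.    -0.029  0.001] z [-0.029 -1.    -0.001] x [ 0.001  0.001 -1.   ]
units [0.031 2.23  0.08 ]
spin units 0.013 heading -1.7
units after spin [0.031 2.23  0.075]
```

View pics/w29.png

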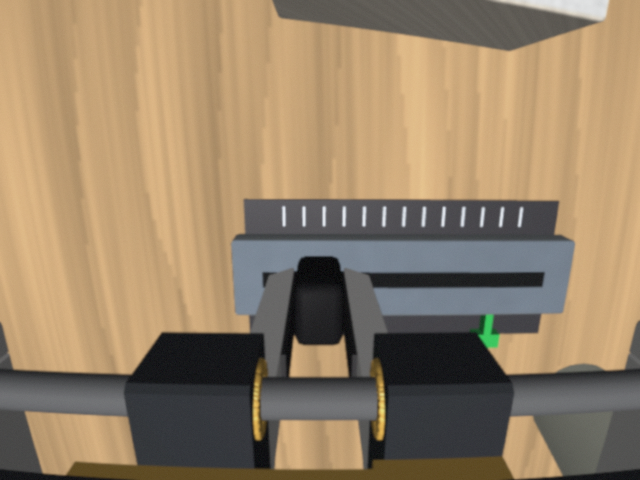

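```bash

python3 - <<'E'
from h import *
c=robot.get_calibration("wrist")
t=np.array([np.cos(np.radians(-1.8)),np.sin(np.radians(-1.8))])
m=px2w(c,488.5,314,.008); print(m,(m[:2]-np.array([.4945,.3588]))@t)
E
python3 -m pendant '[{"translation":[0,0.2,0],"spin":0},{"translation":[0,0.4,0],"spin":0},{"translation":[0,0.4,0],"spin":0},{"translation":[0,0.4,0],"spin":0},{"translation":[0,0.4,0],"spin":0},{"translation":[0,0.2,0],"spin":0},{"translation":[0,0.1,0],"spin":0},{"translation":[0,0,0],"spin":0},{"translation":[0,0,0],"spin":0}]'
python3 - <<'E'
from h import *
crop("wrist","pics/w30.png",0,640,0,480,1)
mv([.5836,.353,.024],-1.8)
E
```

```text
[0.58381798 0.33265549 0.008     ] 0.09009512659141757
t: 72.9
tcp_pos: [0.5797, 0.3561, 0.0252]
tool_rot: [1.791, 1.568, 0.191]
wrist_force: [1.5, -0.9, 4.9]
width: 0.0198
t 72.95 tcp [0.5794 0.3561 0.0252] F [ 1.  -0.7  5.4] w 0.02
tool axes y [ 1.    -0.029  0.002] z [-0.029 -1.    -0.   ] x [ 0.002  0.    -1.   ]
units [0.029 0.107 0.074]
spin units 0.012 heading -1.7
units after spin [0.029 0.108 0.074]
```

View pics/w30.png

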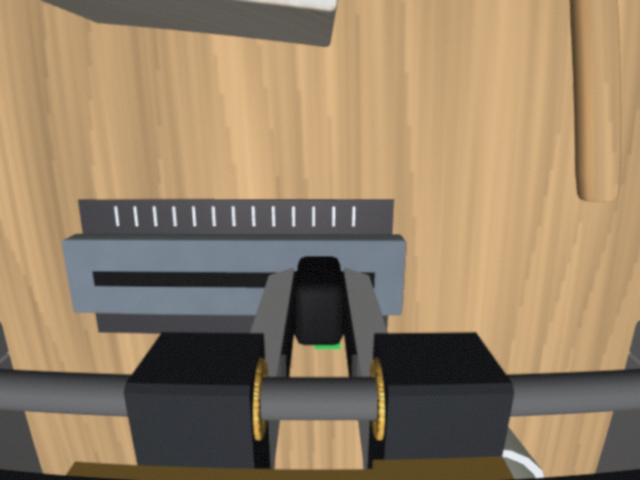

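```bash

python3 - <<'E'
from h import *
im=robot.snapshot("wrist");c=robot.get_calibration("wrist")
cv2.imwrite("pics/w30c.png",cv2.resize(im[240:360,260:400,::-1],None,fx=5,fy=5,interpolation=cv2.INTER_CUBIC))
h=cv2.cvtColor(im,cv2.COLOR_RGB2HSV);m=cv2.inRange(h,(45,100,60),(80,255,255));ys,xs=np.nonzero(m);print(xs.min(),xs.max(),ys.min(),ys.max())
t=np.array([np.cos(np.radians(-1.8)),np.sin(np.radians(-1.8))])
p=px2w(c,(xs.min()+xs.max())/2,ys.max()-1,.008); g=px2w(c,319.5,330,.054); s=robot.state()["tcp_pos"]
print(p,g,s,p[:2]@t,g[:2]@t,s[:2]@t)
E
```

```text
315 340 341 348
[0.5829859  0.31356836 0.008     ] [0.57949795 0.34916239 0.054     ] [0.57914123 0.35607095 0.02513865] 0.5728488085044032 0.5682445482023848 0.5676709988529715
```

View pics/w30c.png

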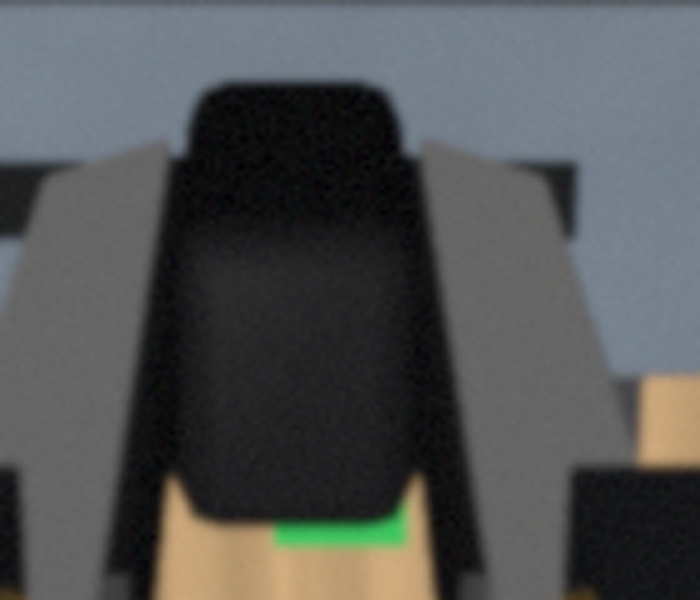

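```bash

python3 -m pendant '[{"translation":[0,0.06,0],"spin":0},{"translation":[0,0.06,0],"spin":0},{"translation":[0,0,0],"spin":0},{"translation":[0,0,0],"spin":0}]'
python3 - <<'E'
from h import *
im=robot.snapshot("wrist");c=robot.get_calibration("wrist")
h=cv2.cvtColor(im,cv2.COLOR_RGB2HSV);m=cv2.inRange(h,(45,100,60),(80,255,255));ys,xs=np.nonzero(m);print(xs.min(),xs.max(),ys.min(),ys.max())
t=np.array([np.cos(np.radians(-1.8)),np.sin(np.radians(-1.8))])
p=px2w(c,(xs.min()+xs.max())/2,ys.max()-1,.008); g=px2w(c,319.5,330,.054); s=robot.state()["tcp_pos"]
print(p,s,p[:2]@t,g[:2]@t,s[:2]@t)
E
python3 -m pendant '[{"translation":[0,0,0],"spin":0},{"translation":[0,0,0],"spin":0},{"translation":[0,0,0],"spin":0},{"translation":[0,0,0],"spin":0}]' 0
python3 -m pendant '[{"translation":[-0.6,0,0],"spin":0},{"translation":[-0.9,0,0],"spin":0},{"translation":[-0.9,0,0],"spin":0},{"translation":[-0.9,0,0],"spin":0},{"translation":[-0.9,-0.5,0],"spin":0},{"translation":[-0.9,-0.5,0],"spin":0},{"translation":[0,0,0],"spin":0},{"translation":[0,0,0],"spin":0}]'
python3 - <<'E'
from h import *
im=robot.snapshot("wrist");c=robot.get_calibration("wrist");print(robot.state()["tcp_pos"])
cv2.imwrite("pics/w31c.png",cv2.resize(im[100:260,220:420,::-1],None,fx=4,fy=4,interpolation=cv2.INTER_CUBIC))
E
```

```text
t: 73.5
tcp_pos: [0.5829, 0.356, 0.0252]
tool_rot: [0.197, 1.571, -1.402]
wrist_force: [-0.3, -1.1, 5.7]
width: 0.0199
309 334 344 349
[0.58344525 0.31292837 0.008     ] [0.58283928 0.35596866 0.02514899] 0.5733280330407262 0.571991274684981 0.5713704399806402
t: 74.05
tcp_pos: [0.5827, 0.356, 0.0242]
tool_rot: [-1.2, 1.57, -2.8]
wrist_force: [-0.7, -1.1, 1.0]
width: 0.047
t: 75.05
tcp_pos: [0.543, 0.3569, 0.2272]
tool_rot: [-0.896, 1.569, -2.496]
wrist_force: [-0.1, -0.3, -0.7]
width: 0.0467
[0.54283351 0.35662747 0.22601345]
```

View pics/w31c.png

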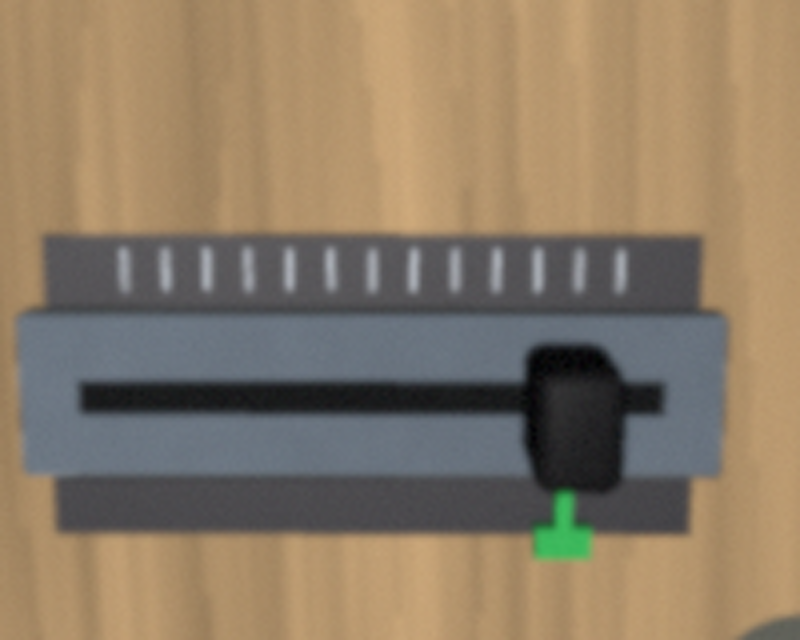

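```bash

python3 -m pendant '[{"translation":[0,0.6,0],"spin":0},{"translation":[0,0.43,0],"spin":0},{"translation":[0,0,0],"spin":0},{"translation":[0,0,0],"spin":0}]'
python3 - <<'E'
from h import *
im=robot.snapshot("wrist");c=robot.get_calibration("wrist");print(robot.state()["tcp_pos"])
cv2.imwrite("pics/w32c.png",cv2.resize(im[150:250,250:390,::-1],None,fx=5.5,fy=5.5,interpolation=cv2.INTER_CUBIC))
h=cv2.cvtColor(im,cv2.COLOR_RGB2HSV)
m=cv2.inRange(h,(45,100,60),(80,255,255));ys,xs=np.nonzero(m);print(xs.min(),xs.max(),ys.min(),ys.max(),xs.mean())
for v in range(170,232,6):
    r=im[v,285:350].max(axis=1); k=np.nonzero(r<48)[0]; print(v,(k.min()+285,k.max()+285,len(k)) if len(k) else None)
E
```

```text
t: 75.6
tcp_pos: [0.5837, 0.3557, 0.2268]
tool_rot: [-1.152, 1.568, -2.752]
wrist_force: [-0.2, 0.0, -0.3]
width: 0.0471
[0.58357821 0.35586593 0.22762345]
313 326 222 239 319.6162790697674
170 None
176 None
182 None
188 (np.int64(310), np.int64(327), 18)
194 (np.int64(308), np.int64(328), 21)
200 (np.int64(285), np.int64(342), 54)
206 (np.int64(308), np.int64(328), 21)
212 (np.int64(308), np.int64(328), 21)
218 (np.int64(308), np.int64(328), 21)
224 None
230 None
```

View pics/w32c.png

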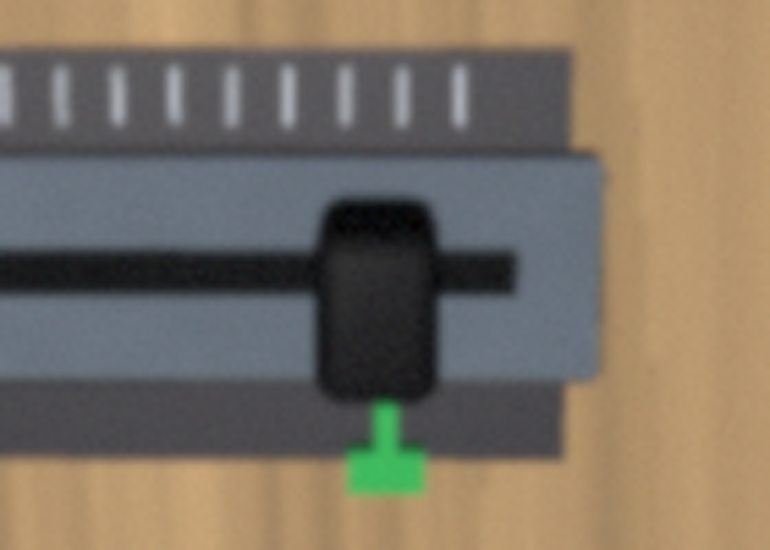

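```bash

python3 -m pendant '[{"translation":[0.9,-0.02,0],"spin":0},{"translation":[0.9,0,0],"spin":0},{"translation":[0.9,0,0],"spin":0},{"translation":[0.9,0,0],"spin":0},{"translation":[0.8,0,0],"spin":0},{"translation":[0.4,0,0],"spin":0},{"translation":[0.25,0,0],"spin":0},{"translation":[0,0,0],"spin":0}]'
python3 -m pendant '[{"translation":[0,0,0],"spin":0},{"translation":[0,0,0],"spin":0},{"translation":[0,0,0],"spin":0},{"translation":[0,0,0],"spin":0},{"translation":[0,0,0],"spin":0}]' -1 20
python3 -m pendant '[{"translation":[0,0.045,0],"spin":0},{"translation":[0,0,0],"spin":0},{"translation":[0,0,0],"spin":0}]'
```

```text
t: 76.65
tcp_pos: [0.5834, 0.3561, 0.0269]
tool_rot: [2.267, 1.571, 0.668]
wrist_force: [0.5, 0.5, -0.8]
width: 0.047
t: 77.28
tcp_pos: [0.5837, 0.3562, 0.0275]
tool_rot: [2.216, 1.57, 0.616]
wrist_force: [-1.2, 0.0, 2.9]
width: 0.02
t: 77.65
tcp_pos: [0.5856, 0.3562, 0.0275]
tool_rot: [2.072, 1.569, 0.472]
wrist_force: [-1.0, -0.4, 4.8]
width: 0.02
```

```bash

python3 -m pendant '[{"translation":[0,0,0],"spin":0},{"translation":[0,0,0],"spin":0},{"translation":[0,0,0],"spin":0},{"translation":[0,0,0],"spin":0}]' 0
python3 -m pendant '[{"translation":[-0.6,0,0],"spin":0},{"translation":[-0.9,0,0],"spin":0},{"translation":[-0.9,0,0],"spin":0},{"translation":[-0.9,0,0],"spin":0},{"translation":[-0.9,0,0],"spin":0},{"translation":[-0.8,0,0],"spin":0},{"translation":[0,0,0],"spin":0},{"translation":[0,0,0],"spin":0}]'
python3 - <<'E'
from h import *
im=robot.snapshot("wrist");c=robot.get_calibration("wrist");print(robot.state()["tcp_pos"])
cv2.imwrite("pics/w33c.png",cv2.resize(im[150:250,250:390,::-1],None,fx=5.5,fy=5.5,interpolation=cv2.INTER_CUBIC))
h=cv2.cvtColor(im,cv2.COLOR_RGB2HSV)
m=cv2.inRange(h,(45,100,60),(80,255,255));ys,xs=np.nonzero(m);print(xs.min(),xs.max(),ys.min(),ys.max(),xs.mean())
for v in (194,206,212,218):
    r=im[v,285:350].max(axis=1); k=np.nonzero(r<48)[0]; print(v,(k.min()+285,k.max()+285,len(k)) if len(k) else None)
t=np.array([np.cos(np.radians(-1.8)),np.sin(np.radians(-1.8))])
for du in (0,): print(px2w(c,xs.mean(),226,.008)[:2]@t, px2w(c,318.4,208,.054)[:2]@t)
E
```

```text
t: 78.15
tcp_pos: [0.585, 0.3558, 0.0262]
tool_rot: [-1.058, 1.57, -2.658]
wrist_force: [0.0, 0.6, 0.4]
width: 0.0468
t: 79.15
tcp_pos: [0.5847, 0.3557, 0.2249]
tool_rot: [-1.094, 1.569, -2.694]
wrist_force: [-0.5, 0.2, -0.7]
width: 0.0472
[0.5844724  0.35555547 0.22408735]
312 325 223 240 318.5274725274725
194 (np.int64(310), np.int64(330), 21)
206 (np.int64(310), np.int64(330), 20)
212 (np.int64(310), np.int64(330), 21)
218 (np.int64(310), np.int64(330), 21)
0.5725805204442788 0.5725219952963881
```

View pics/w33c.png

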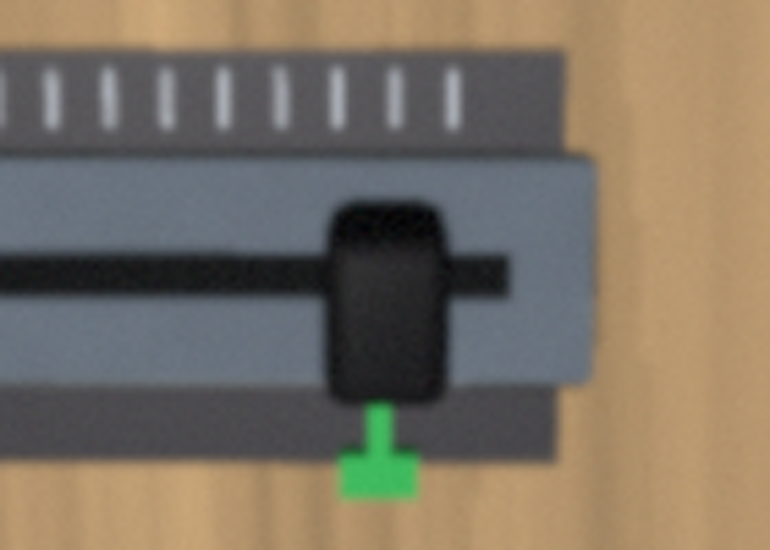

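```bash

python3 -m pendant '[{"translation":[0.9,-0.02,0],"spin":0},{"translation":[0.9,0,0],"spin":0},{"translation":[0.9,0,0],"spin":0},{"translation":[0.9,0,0],"spin":0},{"translation":[0.8,0,0],"spin":0},{"translation":[0.4,0,0],"spin":0},{"translation":[0.2,0,0],"spin":0},{"translation":[0,0,0],"spin":0}]'
python3 -m pendant '[{"translation":[0,0,0],"spin":0},{"translation":[0,0,0],"spin":0},{"translation":[0,0,0],"spin":0},{"translation":[0,0,0],"spin":0},{"translation":[0,0,0],"spin":0},{"translation":[0,0,0],"spin":0}]' -1 20
python3 -m pendant '[{"translation":[0,0,0],"spin":0}]'

```

```text
t: 80.2
tcp_pos: [0.5844, 0.356, 0.0267]
tool_rot: [-2.309, 1.571, 2.374]
wrist_force: [0.2, -0.1, 0.3]
width: 0.0471
t: 80.95
tcp_pos: [0.585, 0.3562, 0.0276]
tool_rot: [2.06, 1.569, 0.46]
wrist_force: [0.6, 0.2, 3.7]
width: 0.0198
t: 81.08
tcp_pos: [0.5849, 0.3562, 0.0276]
tool_rot: [2.08, 1.569, 0.48]
wrist_force: [0.2, 0.2, 4.8]
width: 0.0198
```

```bash

python3 -m pendant '[{"translation":[0,-0.02,0],"spin":0},{"translation":[0,0,0],"spin":0},{"translation":[0,0,0],"spin":0}]'
python3 -m pendant '[{"translation":[0,0,0],"spin":0},{"translation":[0,0,0],"spin":0},{"translation":[0,0,0],"spin":0},{"translation":[0,0,0],"spin":0}]' 0
python3 -m pendant '[{"translation":[-0.6,0,0],"spin":0},{"translation":[-0.9,0,0],"spin":0},{"translation":[-0.9,0,0],"spin":0},{"translation":[-0.9,0,0],"spin":0},{"translation":[-0.9,0,0],"spin":0},{"translation":[-0.8,0,0],"spin":0},{"translation":[0,0,0],"spin":0},{"translation":[0,0,0],"spin":0}]'
python3 - <<'E'
from h import *
im=robot.snapshot("wrist");c=robot.get_calibration("wrist");print(robot.state()["tcp_pos"])
cv2.imwrite("pics/w34c.png",cv2.resize(im[150:250,250:390,::-1],None,fx=5.5,fy=5.5,interpolation=cv2.INTER_CUBIC))
h=cv2.cvtColor(im,cv2.COLOR_RGB2HSV)
m=cv2.inRange(h,(45,100,60),(80,255,255));ys,xs=np.nonzero(m);print(xs.min(),xs.max(),ys.min(),ys.max(),xs.mean())
for v in (194,206,212,218):
    r=im[v,285:350].max(axis=1); k=np.nonzero(r<48)[0]; print(v,(k.min()+285,k.max()+285,len(k)) if len(k) else None)
E
```

```text
t: 81.45
tcp_pos: [0.5843, 0.3562, 0.0276]
tool_rot: [1.989, 1.569, 0.389]
wrist_force: [1.6, 0.7, 4.8]
width: 0.0198
t: 81.95
tcp_pos: [0.5832, 0.3559, 0.0261]
tool_rot: [-1.155, 1.57, -2.754]
wrist_force: [-0.1, 0.4, -0.8]
width: 0.047
t: 82.95
tcp_pos: [0.5831, 0.3558, 0.2249]
tool_rot: [-1.086, 1.569, -2.686]
wrist_force: [0.4, 0.3, -0.5]
width: 0.0466
[0.58283616 0.35561652 0.22405193]
313 327 223 240 320.0483870967742
194 (np.int64(310), np.int64(330), 21)
206 (np.int64(310), np.int64(330), 21)
212 (np.int64(310), np.int64(330), 21)
218 (np.int64(310), np.int64(330), 21)
```

View pics/w34c.png

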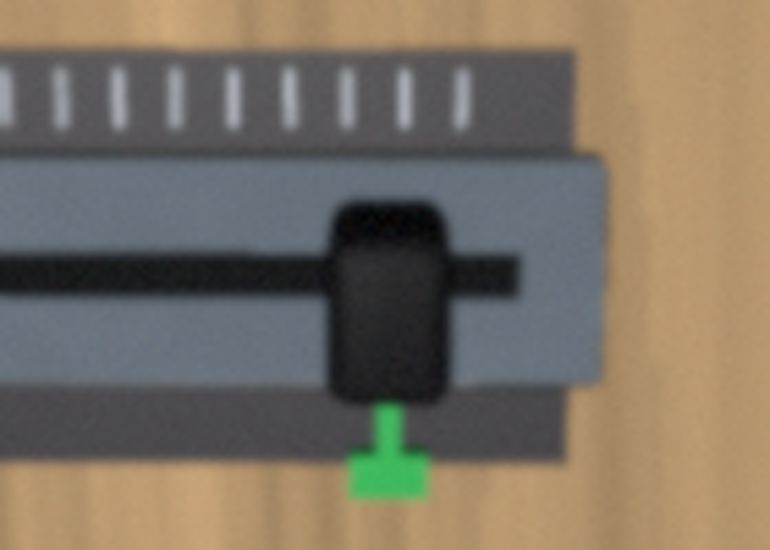

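```bash

python3 - <<'E'
from h import *
cv2.imwrite("pics/s35.png",robot.snapshot("scene")[:,:,::-1])
crop("top","pics/t35.png",160,500,80,310,2.3)
E
```

```text
(no output)
```

View pics/s35.png

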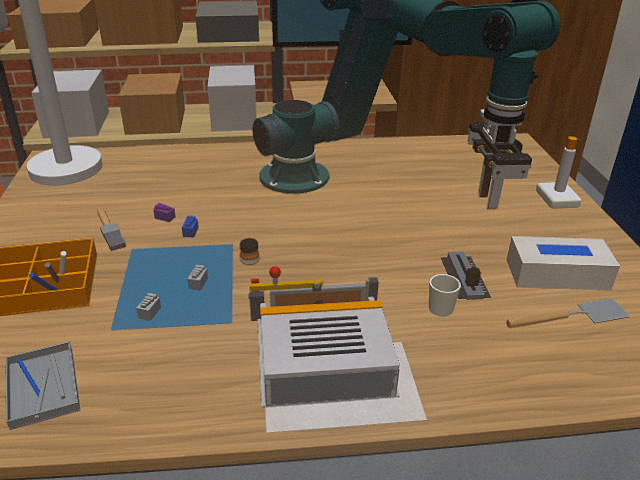

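View pics/t35.png

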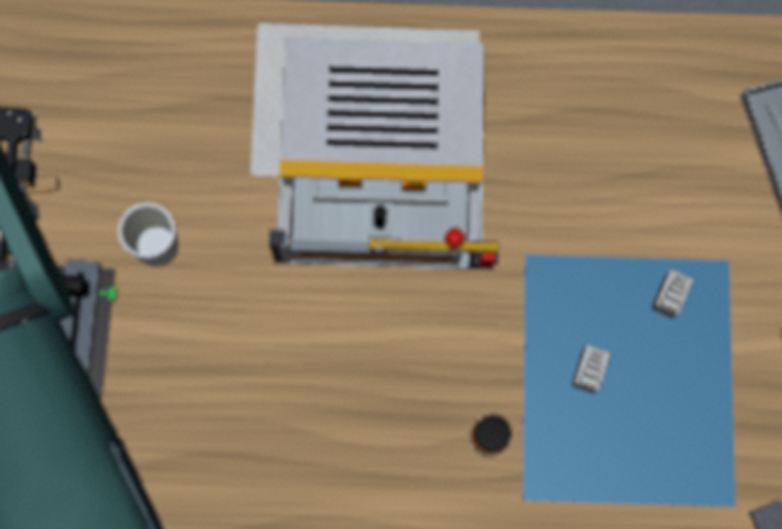

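```bash
python3 -c "
from station import robot
print(robot.state()['t'],robot.finish_job())"
```

```text
the job is handed in; nothing more can be done
83.1 None
```

I handed the job in at 83 s of the 210 s allowed. All four amber models are in the curing box, and my last checks found nothing wrong.

- **Gate and tray out:** I lifted the latch bar by the red ball, swung the gate to about 95° and lowered the bar. I then drew the tray out until it met its stop.
- **Models:** All four ambers stand upright on the tray floor, in two rows of two. Fitted positions put them inside the rim; the tightest gap is about 8 mm, to the front rim. One amber had been knocked a few centimetres before I reached it, so I measured it again before picking it up.
- **Tray in:** I pushed it in until the force rose to about 23 N with no further movement. The travel was 170 mm, which matches the stated full travel. It had started about 10 mm short of fully home.
- **Gate shut:** I swung it to its stop with the bar lifted, then lowered the bar. The last pictures show the bar level behind the red catch.
- **Dimmer:** I set this last. The first setting was about 1.8 mm short and the second about 1.5 mm over. After the third, the grip and the green pointer line up in the wrist picture to within about half a millimetre.

In the final pictures the grey models, jar, cup and look-alikes are where they started, and the open gripper is well above the bench, touching nothing. No grip slipped. The measured model outlines came out a little smaller than the stated size, but the fitted centres agreed with where I gripped and placed each model.

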